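Weigh the spice jars on a balance beam

ROBOT

A 6-joint arm with a two-finger parallel gripper is mounted at the origin on a cart in front of the work surface, level with it; the furniture and walls round the work are solid. World frame = base frame: x ahead of the robot, y to its left, z up, the work surface at z = 0. Lengths are in m, angles in rad, forces in N, time in s.
With the tool pointing down it reaches from about 0.275 to 0.775 m from the base axis. Payload 14.6 kg.
Tool frame: the origin (TCP) lies at the very end of the fingers, on their centre line; the grasp point (between the pads) lies 19 mm behind it; z points along the fingers, y is the line along which they close (so a half turn about z gives the same grasp; the last joint's range is limited). The gripper opens to 85 mm and grips with 20 to 120 N. Pads are 22 mm wide; open, the fingers measure 114 mm over their backs; the gripper's body (76 mm by 85 mm) begins 54 mm behind the grasp point. The pads swing forward as they close: fully open they stand 13 mm farther back than shut.
Start: joints at [-1.262, 0.263, -0.048, 1.259, 0, 1.415], TCP at [0.235, -0.47, 0.208] pointing down, gripper open.
Joint ranges: [-2.65, 2.65], [-0.89, 1.7], [-1.18, 1.37], [-2.13, 2.11], [-1.35, 1.29], [-3.14, 3.14]. Speed limits (rad/s): [1.89, 1.89, 2.57, 2.79, 3.14, 3.14].

INTERFACE

Orientations are given as a 3x3 rotation matrix whose columns are the frame's x, y, z axes.
In Python, from bench import env gives the robot as it stands.
- The arm moves only by the tool servo_tool, never from a script. Its argument "rows" is one flat list of numbers, 7 for each row, row after row: the shift along the world's x, y, z in cm, then the turn, a rotation vector about the world's x, y, z in degrees, then the finger opening in cm, from 0 to 8.54. A call has 1 to 5 rows; each row shifts and turns the commanded pose from where the row before left it; what a row does not reach is not made up. A row lasts 1/12 s, in which the tool goes at most 41.7 mm and 7.16 degrees, less where a joint would pass 70% of its speed; a pose out of reach is approached as far as the arm can. A call is refused whole if a number of a shift passes 4.17 or a number of a turn 7.16, either way. A call with a gripper value outside its range is refused whole. The fingers move at their own pace and stop on an object; "squeeze" is the grip in N (left out, the last holds). Time passes only in rows, so rows that do not move let the fingers close. It gives the time, the measured TCP pose, the force, the opening and the grip force at its end, in the units of the state.
- env.get_obs(): the state, without advancing time (a new reading comes with each control period).
- env.read_camera(name): name is "scene" or "side" or "wrist"; returns a dict with "frame" (480x640x3 uint8, red, green, blue), "depth" (480x640 float32, m along the optical axis (not along the pixel's ray), 0 where there is no reading), "fx", "fy", "cx", "cy" (pixels), "R" (3x3) and "t" (3): a world point X has camera coordinates R X + t. Camera axes: x right, y down, z forward; pixel columns grow to the right and rows downward; lengths in m; the calibration is good to about 2 mm. A picture is of the moment at which its call begins.
- env.close_job(): hands the job in; it is judged then, once.
The state is a dict: "t": time; "joint_pos": joint angles; "qd": joint speeds; "effort": joint torques, N m; "tool_pos": TCP position; "ee_rot": TCP orientation; "wrist_force": force on the tool from outside, world axes, zero at the start; "wrist_torque": the same for the moment, N m; "gripper_width": finger opening in m; "gripper_force": force on a finger pad.
Only numpy, scipy, OpenCV 4.12 (cv2) and the standard library are available. Lean on these libraries where they do the work, as an engineer would, in place of code of your own. Each camera call takes 0.05 s, during which the arm holds its last target. There are 200 camera calls.

TASK

Weigh the loose spice jars standing at the right of the worktop (between the salt shaker and the orange mug; not those in the far left corner) on the wooden balance beam. Lay the ridge rail along the right-hand end of the chopping board so that its foot lies flush against the board's edge, near the middle of that end, and stand every one of these jars upright in the beam's tray while the beam lies on the worktop. Then find where the loaded beam balances: lay it squarely across the rail's ridge, tray over the board, so that it rests level on the ridge alone, and leave everything else where it stands.

Things in the scene. Friction and masses are not known exactly. Their poses are not given: they have to be found in the camera images.
- weighing_beam: The balance beam, about 0.68 kg: light wooden plank 510 long (x=-230 to 280), 60 wide, 12 thick; origin on its underside, on the middle line, z up. Fixed steel counterweight 50x50x28 on the -x end, centred at x=-200; open tray on the +x end, which starts pointing left (+y). Loaded, it balances somewhere between x=-75 and -5 mm, depending on the jars, whose weights are unknown.
- beam_rib (a point): Point on the beam's grip rib at beam (-50, 0, 33) mm; its axes are the beam's. The rib is an upright wooden strip 16 wide along the plank's middle line, from beam x=-168 to +60, z=12 to 40: hold the beam by it, from above.
- tray_floor (a point): Centre of the tray's floor, at beam (170, 0, 12) mm; its axes are the beam's. The open tray is 208 (x) by 54 (y) inside, beam x=66 to 274, with walls 28 high: jars stand in it (up to four) in one row along x, 52 apart.
- ridge_rail: The ridge rail (fulcrum): dark wooden bar 140 long (x), origin at the centre of its underside. Foot 44 wide (y) x 12 high, on it an upright web 14 wide, whose flat top is the ridge at z=40. Loose, about 0.35 kg. It can be gripped by the web from above.
- rail_end_a (a point): Point at the middle of the rail's +x end, on the underside (rail x=+70, y=0, z=0).
- rail_end_b (a point): Point at the middle of the rail's -x end, on the underside (rail x=-70, y=0, z=0).
- chopping_board: The wooden chopping board, 220 (x) x 340 (y) x 22 thick, fixed to the worktop; origin at the centre of its underside. Its right-hand end is the straight edge at board y=-170, 220 long. With the rail flush against it the rail's middle line is at board y=-192.
- spice_a: A spice jar, round, 45 diameter, 106 high, with a red cap, about 0.055 kg, upright; origin at the centre of its base. May be absent.
- spice_b: A spice jar, round, 45 diameter, 106 high, with a red cap, about 0.055 kg, upright; origin at the centre of its base. May be absent.
- spice_c: A spice jar, round, 45 diameter, 106 high, with a red cap, about 0.055 kg, upright; origin at the centre of its base. May be absent.
- spice_d: A spice jar, round, 45 diameter, 96 high, with a dark brown cap, about 0.055 kg, upright; origin at the centre of its base. May be absent.
- salt_shaker: Bystander: salt shaker, 44 diameter, 90 high, with a pale cap; origin at the centre of its base. Leave it alone.
- mug_tea: Bystander: orange mug, 81 across, 120 with its handle, 101 high; origin at its base. Leave it alone.
- teaspoon: Bystander: teaspoon, 132 long, lying flat, near the front left. Leave it alone.
Things that resemble listed ones, but are neither listed nor needed, are in the scene too. What is shaped like the spice_c but blue or green is not meant.

How it is judged:
On the way:
1. every jar that is there stands in the tray while the beam lies on the worktop (x of spice_a in the frame of tray_floor between -0.088 and 0.088 m and y of spice_a in the frame of tray_floor between -0.014 and 0.014 m and z of spice_a in the frame of tray_floor between -0.01 and 0.015 m and angle between each of spice_a, spice_b, spice_c, spice_d's own z axis and vertical below 0.25 rad and x of spice_b in the frame of tray_floor between -0.088 and 0.088 m and y of spice_b in the frame of tray_floor between -0.014 and 0.014 m and z of spice_b in the frame of tray_floor between -0.01 and 0.015 m and x of spice_c in the frame of tray_floor between -0.088 and 0.088 m and y of spice_c in the frame of tray_floor between -0.014 and 0.014 m and z of spice_c in the frame of tray_floor between -0.01 and 0.015 m and x of spice_d in the frame of tray_floor between -0.088 and 0.088 m and y of spice_d in the frame of tray_floor between -0.014 and 0.014 m and z of spice_d in the frame of tray_floor between -0.01 and 0.015 m and height (world z) of weighing_beam below 0.01 m and angle between weighing_beam's own z axis and vertical below 0.05 rad), for 0.2 s.
At the end, for the whole second after the job is handed in: Rail flush on the board's right-hand end (both ends within 3.5 mm, within 45 mm of its middle); beam square across the ridge (0.17 rad), tray over the board, level within 0.03 rad, on the ridge alone, still; every jar there upright in the tray; bystanders in place (x of spice_a in the frame of tray_floor between -0.088 and 0.088 m and y of spice_a in the frame of tray_floor between -0.014 and 0.014 m and z of spice_a in the frame of tray_floor between -0.01 and 0.015 m and angle between each of spice_a, spice_b, spice_c, spice_d's own z axis and vertical below 0.25 rad and x of spice_b in the frame of tray_floor between -0.088 and 0.088 m and y of spice_b in the frame of tray_floor between -0.014 and 0.014 m and z of spice_b in the frame of tray_floor between -0.01 and 0.015 m and x of spice_c in the frame of tray_floor between -0.088 and 0.088 m and y of spice_c in the frame of tray_floor between -0.014 and 0.014 m and z of spice_c in the frame of tray_floor between -0.01 and 0.015 m and x of spice_d in the frame of tray_floor between -0.088 and 0.088 m and y of spice_d in the frame of tray_floor between -0.014 and 0.014 m and z of spice_d in the frame of tray_floor between -0.01 and 0.015 m and y of each of rail_end_a, rail_end_b in the frame of chopping_board above -0.1955 m and x of ridge_rail in the frame of chopping_board between -0.045 and 0.045 m and angle between ridge_rail's own z axis and vertical below 0.05 rad and height (world z) of ridge_rail below 0.005 m and angle between weighing_beam's own z axis and vertical below 0.03 rad and height (world z) of weighing_beam between 0.034 and 0.046 m and contact force between weighing_beam and ridge_rail above 3 N and angle between the x axis of weighing_beam and the y axis of ridge_rail, either way round below 0.17 rad and y of ridge_rail in the frame of weighing_beam between -0.05 and 0.05 m and y of tray_floor in the frame of chopping_board above -0.12 m and linear speed of weighing_beam below 0.01 m/s and angular speed of weighing_beam below 0.15 rad/s); the robot touches nothing.
It fails at once if the salt shaker is pushed out of its place (more than 30 mm) (distance of salt_shaker from where it was at the start of the episode above 0.03 m).
It fails at once if the mug tea is pushed out of its place (more than 30 mm) (distance of mug_tea from where it was at the start of the episode above 0.03 m).
It fails at once if the teaspoon is pushed out of its place (more than 30 mm) (distance of teaspoon from where it was at the start of the episode above 0.03 m).
Of spice_a, spice_b, spice_c, spice_d only 3 to 4 are there at a start; the rules pass over those that are not, and their reading is None.
At some moment in a run one of ridge_rail may be knocked a few centimetres aside while the robot is not near it.
It also fails if it takes over 210 s, if anything falls off the work surface, if the arm or the gripper's body presses on something with over 40 N, if the wrist force passes 120 N, or if a joint passes its speed limit or range.

## Working session

There is one attempt and no reset: what is moved stays moved. The work goes in short steps, Python scripts to look and compute and a tool call to move; the robot and the scene stay as the last step left them, time stands still between calls to the robot, and variables do not carry over. Pictures are saved under pics/ and viewed, at most 14 in all, crops included, and the job is handed in when it is done.

Besides the shell and the picture viewer there is one more tool, called after "Emit:" by a JSON object that holds its "method" and its "body". servo_tool: Moves the arm, as the interface text tells. Its arguments: {"type":"object","properties":{"rows":{"type":"array","items":{"type":"number"}},"squeeze":{"type":"number"}},"required":["rows"]}

```bash
mkdir -p pics; ls
cat > h.py <<'E'
import numpy as np, cv2
from bench import env
def cam(n,save=None):
    c=env.read_camera(n)
    if save: cv2.imwrite('pics/'+save,c['frame'][:,:,::-1])
    return c
def pts(c):
    v,u=np.mgrid[0:480,0:640]; d=c['depth']
    P=np.stack([(u-c['cx'])/c['fx']*d,(v-c['cy'])/c['fy']*d,d],-1)
    W=(P-np.array(c['t']))@np.array(c['R']); W[d<=0]=np.nan
    return W
def ray(c,u,v,z):
    R=np.array(c['R']);o=-R.T@np.array(c['t']);d=R.T@np.array([(u-c['cx'])/c['fx'],(v-c['cy'])/c['fy'],1])
    return o+d*(z-o[2])/d[2]
E
python3 - <<'E'
from h import *
for n in('scene','side','wrist'):
    c=cam(n,n+'0.png'); R=np.array(c['R']); print(n,-R.T@np.array(c['t']),R[2],c['fx'])
    np.savez('/tmp/'+n,**c)
o=env.get_obs();print(o['t'],o['tool_pos'],o['ee_rot'],o['gripper_width'])
E
```

```text
pics
scene [-0.73394733 -0.24954343  0.59368662] [ 0.90971626  0.10920052 -0.40061399] 613.3075834104703
side [-0.13890313  0.55265862  0.9260197 ] [ 0.52464074 -0.50236349 -0.68730125] 562.0695132993401
wrist [ 0.30373109 -0.43535205  0.37392547] [-0.26839257 -0.13416452 -0.95392102] 358.43279486979594
0.15 [ 0.23477495 -0.46933899  0.208037  ] [[ 8.94361754e-01  4.47344365e-01 -2.70849942e-04]
 [ 4.47344437e-01 -8.94361447e-01  7.46438034e-04]
 [ 9.16771023e-05 -7.88748844e-04 -9.99999685e-01]] 0.08564250412638191
```

View pics/scene0.png

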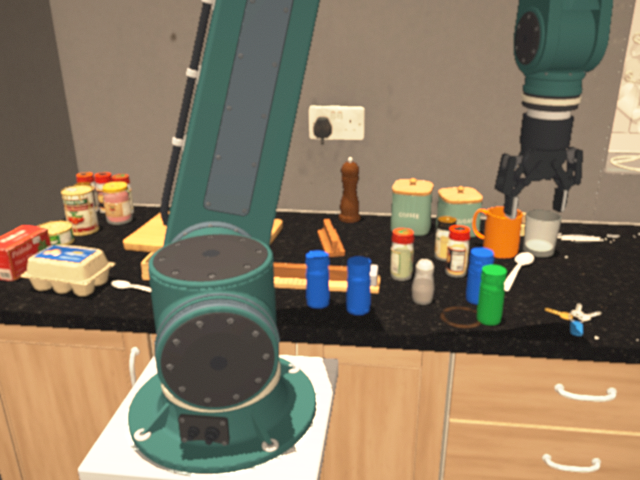

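View pics/side0.png

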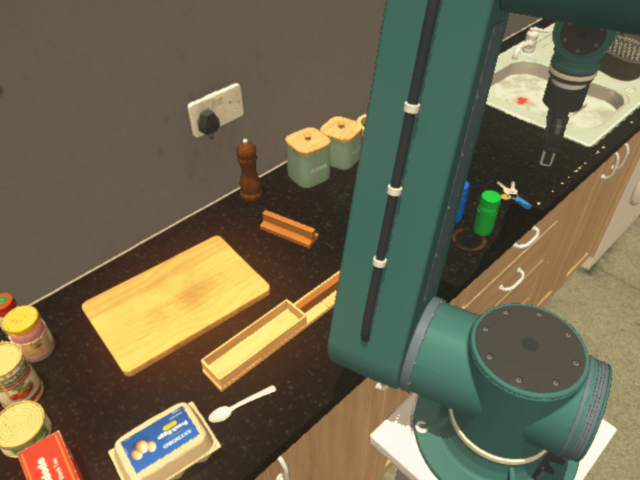

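The scene view shows the jars: red caps at (402,235) and (458,233), and a dark cap at (446,222). The salt shaker is at (424,282) and the mug at (503,232). In the side view, the rail is at (289,228), the board at (175,300) and the tray at (255,342).

Run:
```python
from h import *
s=dict(np.load('/tmp/side.npz'));W=pts(s);f=s['frame'].astype(int)
hsv=cv2.cvtColor(s['frame'],cv2.COLOR_RGB2HSV)
def rep(name,m):
    p=W[m];p=p[~np.isnan(p[:,0])]
    r=cv2.minAreaRect((p[:,:2]*1000).astype(np.float32));print(name,len(p),np.median(p[:,2]).round(4),r)
box=np.zeros((480,640),bool)
def B(u0,u1,v0,v1):
    b=box.copy();b[v0:v1,u0:u1]=1;return b
z=W[:,:,2]
rep('board',B(75,280,230,375)&(abs(z-.022)<.005)&(hsv[:,:,1]>70)&(hsv[:,:,2]>110))
rep('railtop',B(255,325,205,250)&(abs(z-.040)<.004))
rep('railall',B(255,325,205,250)&(z>.008))
rep('traytop',B(198,312,295,390)&(abs(z-.040)<.005))
rep('beam',B(198,360,260,390)&(z>.006)&(W[:,:,0]<.45))
c=dict(np.load('/tmp/scene.npz'));W=pts(c);z=W[:,:,2];h=cv2.cvtColor(c['frame'],cv2.COLOR_RGB2HSV)
for n,b in dict(j1=(388,416,225,282),j2=(447,472,222,278),j3=(432,458,212,262),salt=(410,436,258,306),mug=(472,524,205,260),blue=(466,492,247,305),green=(476,506,262,326),bl1=(304,330,248,310),bl2=(344,372,255,316),glass=(524,562,208,256)).items():
    m=B(*b)&(z>.02)&(z<.2)&(W[:,:,0]<.8);p=W[m]
    k=p[:,0]<np.median(p[:,0])+.04
    p=p[k];print(n,len(p),'med',np.median(p,0).round(3),'lo',np.percentile(p,3,0).round(3),'hi',np.percentile(p,98,0).round(3))
m=B(340,390,255,300)&(z>.003)&(z<.06)&(W[:,:,0]<.6)
rep('beamR',m)
x=c['frame'][200:330,370:570,::-1];y=s['frame'][190:400,190:400,::-1]
cv2.imwrite('pics/a.png',cv2.resize(x,None,fx=4,fy=4))
```

```text
board 12922 0.0207 ((573.6224365234375, 232.04708862304688), (340.3272399902344, 355.9611511230469), 84.62652587890625)
railtop 281 0.0397 ((633.4727783203125, -87.8569564819336), (140.59429931640625, 18.655963897705078), 15.188580513000488)
railall 986 0.0236 ((630.4412841796875, -81.29957580566406), (142.55638122558594, 47.76938247680664), 20.837133407592773)
traytop 786 0.039 ((426.05645751953125, 163.18064880371094), (259.2154235839844, 64.74724578857422), 89.15918731689453)
beam 6690 0.0387 ((319.20135498046875, 113.78765869140625), (363.0588073730469, 261.5559387207031), 89.98409271240234)
j1 904 med [ 0.459 -0.264  0.067] lo [ 0.451 -0.285  0.023] hi [ 0.488 -0.242  0.105]
j2 937 med [ 0.488 -0.383  0.07 ] lo [ 0.378 -0.402  0.023] hi [ 0.517 -0.362  0.105]
j3 856 med [ 0.567 -0.363  0.069] lo [ 0.483 -0.38   0.026] hi [ 0.598 -0.341  0.105]
salt 648 med [ 0.358 -0.307  0.052] lo [ 0.351 -0.324  0.022] hi [ 0.374 -0.288  0.086]
mug 1376 med [ 0.601 -0.481  0.069] lo [ 0.369 -0.53   0.023] hi [ 0.632 -0.402  0.105]
blue 1217 med [ 0.366 -0.412  0.078] lo [ 0.287 -0.43   0.026] hi [ 0.397 -0.395  0.105]
green 1212 med [ 0.292 -0.428  0.07 ] lo [ 0.285 -0.45   0.023] hi [ 0.322 -0.408  0.105]
bl1 1056 med [ 0.319 -0.102  0.07 ] lo [ 0.312 -0.121  0.023] hi [ 0.349 -0.078  0.105]
bl2 1107 med [ 0.302 -0.182  0.069] lo [ 0.295 -0.203  0.023] hi [ 0.331 -0.16   0.105]
glass 939 med [ 0.617 -0.578  0.057] lo [ 0.608 -0.618  0.022] hi [ 0.652 -0.548  0.089]
beamR 671 0.0363 ((369.83062744140625, -183.85606384277344), (155.52325439453125, 83.87437438964844), 5.9105753898620605)
```

View pics/a.png

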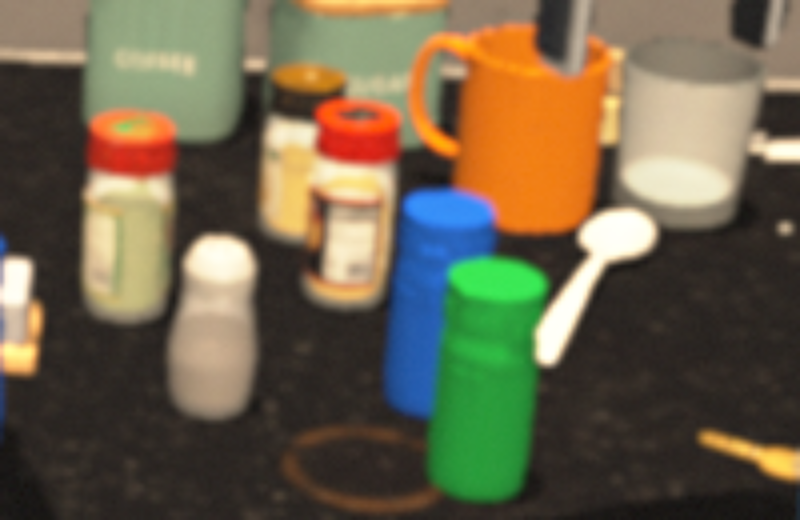

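View pics/wrist0.png

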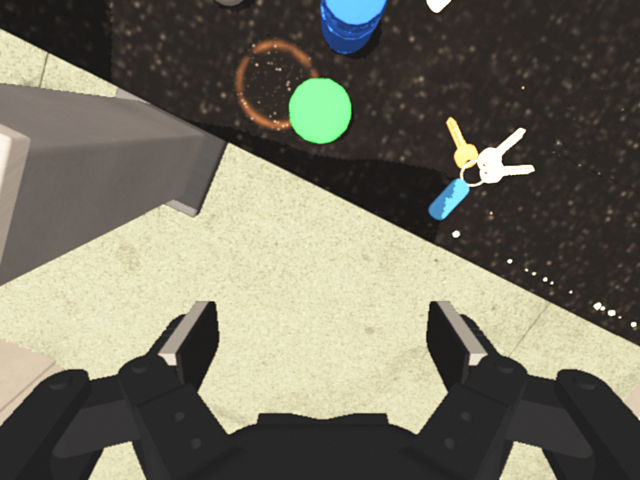

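The crop shows three target jars: two with red caps and one with a brown cap. A fourth could be hidden, so I'll look from above.

Emit:
{"method": "servo_tool", "body": {"rows": [3.3,1.7,0.6,0,0,0,8.5,3.3,1.7,0.6,0,0,0,8.5,3.3,1.7,0.6,0,0,0,8.5,3.3,1.7,0.6,0,0,0,8.5,3.3,1.7,0.6,0,0,0,8.5]}}

```text
t: 0.57
tool_pos: [0.4011, -0.3834, 0.2386]
ee_rot: [[0.895, 0.447, -0.0], [0.447, -0.895, 0.0], [-0.0, -0.0, -1.0]]
wrist_force: [-0.1, -1.2, 0.3]
gripper_width: 0.0848
gripper_force: 0.0
```

Emit:
{"method": "servo_tool", "body": {"rows": [3.3,1.7,0.6,0,0,0,8.5,3.3,1.7,0.6,0,0,0,8.5,3.3,1.7,0.6,0,0,0,8.5,0,0,0,0,0,0,8.5]}}

```text
t: 0.9
tool_pos: [0.5033, -0.3307, 0.2565]
ee_rot: [[0.893, 0.451, 0.001], [0.451, -0.893, 0.001], [0.001, 0.0, -1.0]]
wrist_force: [1.7, 0.2, -0.1]
gripper_width: 0.0851
gripper_force: 0.0
```

Run:
```python
from h import *
c=cam('wrist','w1.png');np.savez('/tmp/wrist',**c)
c=cam('side','s1.png');np.savez('/tmp/side',**c)
o=env.get_obs();print(o['t'],o['tool_pos'],o['joint_pos'])
```

```text
1.0 [ 0.4997052  -0.33280335  0.25592224] [-7.23121947e-01  3.91765637e-01  2.73108243e-01  1.45270867e+00
 -1.55499234e-04  1.95237578e+00]
```

View pics/w1.png

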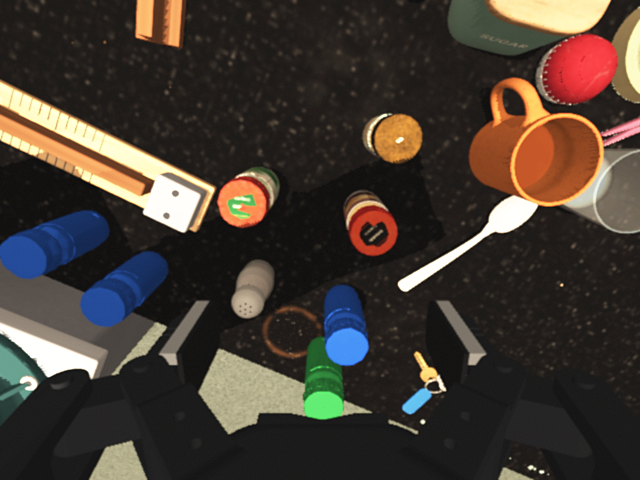

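View pics/s1.png

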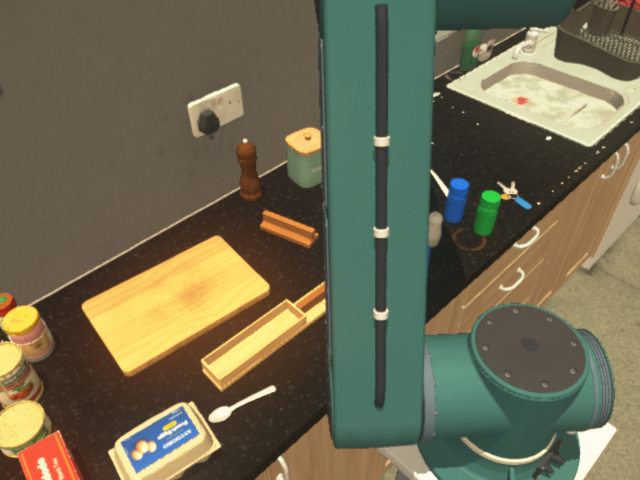

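The wrist view confirms exactly three jars, with cap centres at (242,203), (373,231) and (400,137). The beam's counterweight is at (175,200) and the rail end is at (160,20). The side view shows the board, rail and tray clearly.

Run:
```python
from h import *
def cc(m,seed=None):
    n,l,st,ce=cv2.connectedComponentsWithStats(m.astype(np.uint8));i=1+np.argmax(st[1:,4]);return l==i
s=dict(np.load('/tmp/side.npz'));w=dict(np.load('/tmp/wrist.npz'))
W=pts(s);z=W[:,:,2]
def B(u0,u1,v0,v1):
    b=np.zeros((480,640),bool);b[v0:v1,u0:u1]=1;return b
def rect(name,cam,m,zz):
    ct,_=cv2.findContours(m.astype(np.uint8),cv2.RETR_EXTERNAL,cv2.CHAIN_APPROX_NONE)
    ct=max(ct,key=cv2.contourArea)[:,0]
    P=np.array([ray(cam,u,v,zz)[:2] for u,v in ct])*1000
    r=cv2.minAreaRect(P.astype(np.float32));print(name,[np.round(q,1) for q in r],len(ct));print(cv2.boxPoints(r).round(1).tolist())
hs=cv2.cvtColor(s['frame'],cv2.COLOR_RGB2HSV);V=hs[:,:,2]
rect('board',s,cc(B(75,280,230,378)&(z>.018)&(z<.03)&(V>90)),.022)
rect('railtop',s,cc(B(255,325,205,250)&(abs(z-.040)<.006)),.04)
rect('tray',s,cc(B(198,312,295,390)&(z>.034)&(z<.046)),.04)
W=pts(w);z=W[:,:,2];hw=cv2.cvtColor(w['frame'],cv2.COLOR_RGB2HSV)
bm=B(0,220,75,235)&(z>.033)&(z<.046)
p=W[bm&(hw[:,:,1]<60)&(hw[:,:,2]>120)];print('cw',len(p),p.mean(0),cv2.minAreaRect((p[:,:2]*1000).astype(np.float32)))
p=W[bm&(hw[:,:,1]>90)];print('rib',len(p),cv2.minAreaRect((p[:,:2]*1000).astype(np.float32)),p[:,2].mean())
q=p[:,:2]
for n,(u,v,h) in dict(j1=(242,203,.106),j2=(373,231,.106),j3=(400,137,.096)).items():
    print(n,ray(w,u,v,h), np.nanmedian(z[v-4:v+5,u-4:u+5]))
p=W[B(90,190,0,60)&(z>.034)&(z<.046)];print('rail',len(p),cv2.minAreaRect((p[:,:2]*1000).astype(np.float32)))
p=W[B(470,545,75,130)&(z>.02)];print('handle',p[:,:2].min(0),p[:,:2].max(0))
p=W[B(445,610,0,55)&(z>.05)];print('sugar',np.percentile(p,3,0))
```

```text
board [array([637. , 227.2]), array([339. , 222.4]), np.float64(84.7)] 439
[[510.70001220703125, 68.69999694824219], [732.0999755859375, 48.29999923706055], [763.2999877929688, 385.79998779296875], [541.7999877929688, 406.20001220703125]]
railtop [array([631. , -85.6]), array([142. ,  21.1]), np.float64(15.5)] 110
[[559.7000122070312, -94.30000305175781], [565.4000244140625, -114.69999694824219], [702.2000122070312, -76.80000305175781], [696.5, -56.400001525878906]]
tray [array([424.5, 163.6]), array([261.7,  64.7]), np.float64(89.4)] 262
[[390.70001220703125, 33.099998474121094], [455.29998779296875, 32.400001525878906], [458.29998779296875, 294.1000061035156], [393.6000061035156, 294.79998779296875]]
cw 2084 [ 0.42575016 -0.18806269  0.04007677] ((424.299560546875, -187.51686096191406), (50.33113098144531, 49.930110931396484), 89.3074951171875)
rib 2789 ((392.1861877441406, -75.40443420410156), (159.72198486328125, 84.12246704101562), 88.82328033447266) 0.039526735298075676
j1 [ 0.47913084 -0.26281385  0.106     ] 0.10711668080255249
j2 [ 0.5092191  -0.38080147  0.106     ] 0.10730856999556974
j3 [ 0.59318016 -0.36259046  0.096     ] 0.09626386526436893
rail 658 ((583.1292114257812, -105.20339965820312), (32.40095901489258, 15.183740615844727), 16.579326629638672)
handle [ 0.64729984 -0.50379928] [ 0.71739906 -0.4291261 ]
sugar [ 0.71042761 -0.45419117  0.05167595]
```

Emit:
{"method": "servo_tool", "body": {"rows": [-0.23,0.78,-1.1,0,0,7.05,8.5,-0.23,0.78,-1.1,0,0,7.05,8.5,-0.23,0.78,-1.1,0,0,7.05,8.5,-0.23,0.78,-1.1,0,0,7.05,8.5,-0.23,0.78,-1.1,0,0,7.05,8.5], "squeeze": 30}}

```text
t: 1.42
tool_pos: [0.4859, -0.2949, 0.2007]
ee_rot: [[0.468, 0.884, -0.001], [0.884, -0.468, 0.0], [-0.0, -0.001, -1.0]]
wrist_force: [0.3, 1.5, 0.2]
gripper_width: 0.0849
gripper_force: 0.0
```

Emit:
{"method": "servo_tool", "body": {"rows": [-0.23,0.78,-1.1,0,0,7.05,8.5,-0.23,0.78,-1.1,0,0,7.05,8.5,-0.23,0.78,-1.1,0,0,7.05,8.5,-0.23,0.78,-1.1,0,0,7.05,8.5,0,0,0,0,0,0,7.5]}}

```text
t: 1.83
tool_pos: [0.4759, -0.2624, 0.1557]
ee_rot: [[-0.005, 1.0, -0.003], [1.0, 0.005, 0.002], [0.002, -0.003, -1.0]]
wrist_force: [0.1, -0.4, 0.4]
gripper_width: 0.0757
gripper_force: 0.0
```

Emit:
{"method": "servo_tool", "body": {"rows": [0,0,0,0,0,0,7.5,0,0,0,0,0,0,7.5]}}

```text
t: 2.0
tool_pos: [0.478, -0.2643, 0.158]
ee_rot: [[0.005, 1.0, 0.0], [1.0, -0.005, -0.001], [-0.001, 0.0, -1.0]]
wrist_force: [1.2, -0.5, 0.3]
gripper_width: 0.0752
gripper_force: 0.0
```

Emit:
{"method": "servo_tool", "body": {"rows": [0.1,0.1,-3.6,0,0,0,7.5,0,0,-3.6,0,0,0,7.5,0,0,-3.6,0,0,0,7.5,0,0,0,0,0,0,7.5,0,0,0,0,0,0,3]}}

```text
t: 2.42
tool_pos: [0.4786, -0.2625, 0.0494]
ee_rot: [[0.002, 1.0, -0.002], [1.0, -0.002, 0.001], [0.001, -0.002, -1.0]]
wrist_force: [0.1, -0.2, 1.3]
gripper_width: 0.0645
gripper_force: 0.0
```

Emit:
{"method": "servo_tool", "body": {"rows": [0,0,0,0,0,0,3,0,0,0,0,0,0,3,0,0,0,0,0,0,3,0,0,0,0,0,0,3,0,0,0,0,0,0,3]}}

```text
t: 2.83
tool_pos: [0.4803, -0.2634, 0.0519]
ee_rot: [[0.0, 1.0, 0.003], [1.0, -0.0, -0.003], [-0.003, 0.003, -1.0]]
wrist_force: [-1.4, 0.1, 5.3]
gripper_width: 0.0439
gripper_force: 29.5
```

Emit:
{"method": "servo_tool", "body": {"rows": [0,0,2,0,0,0,3,0,0,3,0,0,0,3,0,0,3,0,0,0,3,0,0,2,0,0,0,3,0,0,0,0,0,0,3]}}

```text
t: 3.25
tool_pos: [0.4812, -0.2639, 0.1555]
ee_rot: [[0.0, 1.0, 0.007], [1.0, -0.0, -0.005], [-0.005, 0.007, -1.0]]
wrist_force: [-0.2, -0.4, -0.5]
gripper_width: 0.0438
gripper_force: 30.6
```

Emit:
{"method": "servo_tool", "body": {"rows": [-0.43,3.8,0,0,0,0,3,-0.43,3.8,0,0,0,0,3,-0.43,3.8,0,0,0,0,3,-0.43,3.8,0,0,0,0,3,-0.43,3.8,0,0,0,0,3]}}

```text
t: 3.67
tool_pos: [0.4575, -0.071, 0.1505]
ee_rot: [[0.001, 1.0, 0.002], [1.0, -0.001, -0.001], [-0.001, 0.002, -1.0]]
wrist_force: [1.3, -0.0, -1.6]
gripper_width: 0.0435
gripper_force: 30.6
```

Emit:
{"method": "servo_tool", "body": {"rows": [-0.43,3.8,0,0,0,0,3,-0.43,3.8,0,0,0,0,3,-0.43,3.8,0,0,0,0,3,-0.43,3.8,0,0,0,0,3,-0.43,3.8,0,0,0,0,3]}}

```text
t: 4.08
tool_pos: [0.436, 0.1194, 0.1506]
ee_rot: [[0.0, 1.0, 0.002], [1.0, -0.0, 0.0], [0.0, 0.002, -1.0]]
wrist_force: [1.6, 0.0, 0.1]
gripper_width: 0.0438
gripper_force: 30.6
```

Emit:
{"method": "servo_tool", "body": {"rows": [-0.43,3.8,0,0,0,0,3,-0.43,3.8,0,0,0,0,3,-0.43,3.8,0,0,0,0,3,0,0,0,0,0,0,3,0,0,0,0,0,0,3]}}

```text
t: 4.5
tool_pos: [0.4231, 0.2334, 0.1502]
ee_rot: [[-0.004, 1.0, 0.001], [1.0, 0.004, 0.0], [0.0, 0.001, -1.0]]
wrist_force: [-0.2, -0.6, -1.4]
gripper_width: 0.0435
gripper_force: 30.6
```

Run:
```python
from h import *
c=cam('wrist','w2.png');np.savez('/tmp/wrist',**c)
c=cam('side','s2.png');np.savez('/tmp/side',**c)
o=env.get_obs();print(o['t'],o['tool_pos'],o['joint_pos'])
a=cv2.imread('pics/w2.png');b=cv2.imread('pics/s2.png')
cv2.imwrite('pics/ws2.png',cv2.resize(np.hstack([a,b]),(800,300)))
```

```text
4.6 [0.42347375 0.23140782 0.14994479] [ 3.31205430e-01  2.17423644e-01 -2.74029942e-01  1.07845020e+00
 -2.44784150e-04  1.90159224e+00]
```

View pics/ws2.png

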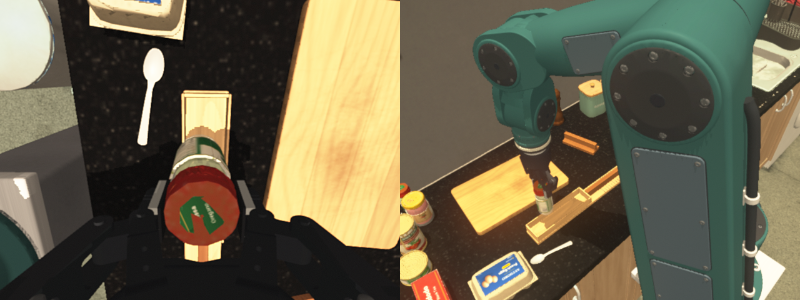

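The jar is held above the tray. The tray's far end is visible at about (410,190) in the full-size wrist frame, and I'll use it to refine the tray's centre line.

Run:
```python
from h import *
w=dict(np.load('/tmp/wrist.npz'));W=pts(w);z=W[:,:,2]
b=np.zeros((480,640),bool);b[170:270,330:500]=1
p=W[b&(z>.034)&(z<.046)]*1000
print(len(p),'y max',np.percentile(p[:,1],99),'x',np.percentile(p[:,0],[1,99]))
for y0 in range(230,300,10):
    q=p[abs(p[:,1]-y0)<5]
    if len(q)>5: print(y0,q[:,0].min(),q[:,0].max())
q=p[p[:,0]<426-24];print(np.polyfit(q[:,1],q[:,0],1))
q=p[(p[:,0]>426+24)&(p[:,1]<285)];print(np.polyfit(q[:,1],q[:,0],1))
s=dict(np.load('/tmp/side.npz'));W=pts(s);z=W[:,:,2]
p=W[(z>.036)&(z<.045)&(W[:,:,0]>.37)&(W[:,:,0]<.475)&(W[:,:,1]<.32)&(W[:,:,1]>-.05)]*1000
print(len(p))
for y0 in range(0,300,20):
    q=p[abs(p[:,1]-y0)<8]
    if len(q)>5: print(y0,np.percentile(q[:,0],[2,50,98]).round(1))
```

```text
422 y max 275.65395958499704 x [455.53463185 459.1154121 ]
230 455.59313456684384 458.8438390009832
240 455.7870323218143 458.96775902437116
250 455.9183859682433 458.95308484643203
260 456.15161809835206 459.11758259897357
270 456.1736683216838 459.283995839207
280 456.36849785353036 459.160076345896Traceback (most recent call last):
  File "<stdin>", line 9, in <module>
    raise TypeError("expected non-empty vector for x")
TypeError: expected non-empty vector for x
```

Run:
```python
from h import *
w=dict(np.load('/tmp/wrist.npz'));W=pts(w);z=W[:,:,2]
b=np.zeros((480,640),bool);b[130:230,270:385]=1
p=W[b&(z>.034)&(z<.046)]*1000
print(len(p),'y max',np.percentile(p[:,1],99))
for y0 in range(230,300,10):
    q=p[abs(p[:,1]-y0)<5];
    if len(q)>5:
        a=q[q[:,0]<415][:,0];c=q[q[:,0]>440][:,0]; print(y0,[ (t.min().round(1),t.max().round(1)) for t in (a,c) if len(t)])
```

```text
1124 y max 290.79725423523956
230 [(np.float64(399.4), np.float64(401.8)), (np.float64(455.7), np.float64(458.8))]
240 [(np.float64(399.5), np.float64(402.0)), (np.float64(455.8), np.float64(459.0))]
250 [(np.float64(399.7), np.float64(402.2)), (np.float64(455.9), np.float64(459.0))]
260 [(np.float64(399.2), np.float64(402.3)), (np.float64(456.2), np.float64(459.1))]
270 [(np.float64(399.4), np.float64(402.4)), (np.float64(456.2), np.float64(459.3))]
280 [(np.float64(399.6), np.float64(402.5)), (np.float64(456.3), np.float64(459.2))]
290 [(np.float64(399.8), np.float64(415.0)), (np.float64(440.5), np.float64(459.5))]
```

Emit:
{"method": "servo_tool", "body": {"rows": [0.54,0.3,0,0,0,0,3,0,0,0,0,0,0,3,0,0,-3,0,0,0,3,0,0,-3,0,0,0,3,0,0,0,0,0,0,3]}}

```text
t: 5.02
tool_pos: [0.4267, 0.233, 0.0856]
ee_rot: [[0.001, 1.0, -0.006], [1.0, -0.001, -0.002], [-0.002, -0.006, -1.0]]
wrist_force: [-1.5, -0.9, -1.2]
gripper_width: 0.0437
gripper_force: 30.7
```

Emit:
{"method": "servo_tool", "body": {"rows": [0,0,-1,0,0,0,3,0,0,-0.8,0,0,0,3,0,0,-0.5,0,0,0,3,0,0,-0.3,0,0,0,3,0,0,0,0,0,0,3]}}

```text
t: 5.43
tool_pos: [0.4286, 0.2346, 0.0638]
ee_rot: [[-0.0, 1.0, -0.0], [1.0, 0.0, 0.0], [0.0, -0.0, -1.0]]
wrist_force: [-0.9, 0.1, 0.6]
gripper_width: 0.0438
gripper_force: 30.4
```

Emit:
{"method": "servo_tool", "body": {"rows": [0,0,0,0,0,0,7,0,0,0,0,0,0,7,0,0,0,0,0,0,7,0,0,3.5,0,0,0,7,0,0,3.5,0,0,0,7]}}

```text
t: 5.85
tool_pos: [0.4274, 0.2342, 0.1334]
ee_rot: [[-0.0, 1.0, -0.003], [1.0, 0.0, -0.001], [-0.001, -0.003, -1.0]]
wrist_force: [1.7, 0.4, -0.1]
gripper_width: 0.0701
gripper_force: 0.0
```

Emit:
{"method": "servo_tool", "body": {"rows": [0,0,2.5,0,0,0,7,0.5,-3.85,0,0,0,0,7,0.5,-3.85,0,0,0,0,7,0.5,-3.85,0,0,0,0,7,0.5,-3.85,0,0,0,0,7]}}

```text
t: 6.27
tool_pos: [0.4486, 0.0792, 0.1588]
ee_rot: [[-0.001, 1.0, 0.001], [1.0, 0.001, -0.0], [-0.0, 0.001, -1.0]]
wrist_force: [1.1, 1.1, -0.2]
gripper_width: 0.0704
gripper_force: 0.0
```

Run:
```python
from h import *
w=cam('wrist');W=pts(w);z=W[:,:,2]
p=W[(z>.09)&(z<.13)&(W[:,:,1]>.17)&(abs(W[:,:,0]-.429)<.06)];print(len(p),p.mean(0) if len(p) else 0,p.max(0)-p.min(0) if len(p) else 0)
```

```text
754 [0.42872898 0.21476421 0.10577732] [0.03314705 0.01006314 0.02930957]
```

Emit:
{"method": "servo_tool", "body": {"rows": [0.5,-3.85,0,0,0,0,7,0.5,-3.85,0,0,0,0,7,0.5,-3.85,0,0,0,0,7,0.5,-3.85,0,0,0,0,7,0.5,-3.85,0,0,0,0,7]}}

```text
t: 6.73
tool_pos: [0.4736, -0.1138, 0.1587]
ee_rot: [[-0.0, 1.0, 0.001], [1.0, 0.0, -0.0], [-0.0, 0.001, -1.0]]
wrist_force: [0.7, 1.6, -0.8]
gripper_width: 0.0704
gripper_force: 0.0
```

Emit:
{"method": "servo_tool", "body": {"rows": [0.5,-3.85,0,0,0,0,7,0.5,-3.85,0,0,0,0,7,0.5,-3.85,0,0,0,0,7,0.5,-3.85,0,0,0,0,7,0.5,-3.85,0,0,0,0,7]}}

```text
t: 7.15
tool_pos: [0.4985, -0.3064, 0.1586]
ee_rot: [[-0.0, 1.0, 0.0], [1.0, 0.0, -0.0], [-0.0, 0.0, -1.0]]
wrist_force: [0.7, 1.2, 1.1]
gripper_width: 0.0701
gripper_force: 0.0
```

Emit:
{"method": "servo_tool", "body": {"rows": [0.5,-3.85,0,0,0,0,7,0.5,-3.85,0,0,0,0,7,0,0,0,0,0,0,7,0,0,0,0,0,0,7]}}

```text
t: 7.48
tool_pos: [0.5084, -0.383, 0.1576]
ee_rot: [[0.002, 1.0, -0.001], [1.0, -0.002, 0.0], [0.0, -0.001, -1.0]]
wrist_force: [-0.5, 0.4, -0.1]
gripper_width: 0.07
gripper_force: 0.0
```

Emit:
{"method": "servo_tool", "body": {"rows": [0.1,0.2,-3.6,0,0,0,7,0,0,-3.6,0,0,0,7,0,0,-3.6,0,0,0,7,0,0,0,0,0,0,7,0,0,0,0,0,0,3]}}

```text
t: 7.9
tool_pos: [0.509, -0.3778, 0.0503]
ee_rot: [[-0.001, 1.0, -0.002], [1.0, 0.001, 0.002], [0.002, -0.002, -1.0]]
wrist_force: [0.4, 0.1, 1.9]
gripper_width: 0.0597
gripper_force: 0.0
```

Emit:
{"method": "servo_tool", "body": {"rows": [0,0,0,0,0,0,3,0,0,0,0,0,0,3,0,0,0,0,0,0,3,0,0,0,0,0,0,3,0,0,2,0,0,0,3]}}

```text
t: 8.32
tool_pos: [0.509, -0.3787, 0.0695]
ee_rot: [[-0.0, 1.0, -0.002], [1.0, 0.0, 0.001], [0.001, -0.002, -1.0]]
wrist_force: [-1.0, 0.7, -1.1]
gripper_width: 0.0435
gripper_force: 30.9
```

Emit:
{"method": "servo_tool", "body": {"rows": [0,0,3,0,0,0,3,0,0,3,0,0,0,3,0,0,2,0,0,0,3,-0.55,3.8,0,0,0,0,3,-0.55,3.8,0,0,0,0,3]}}

```text
t: 8.73
tool_pos: [0.4995, -0.3045, 0.1527]
ee_rot: [[0.002, 1.0, 0.004], [1.0, -0.002, -0.003], [-0.003, 0.004, -1.0]]
wrist_force: [0.0, 0.4, -0.8]
gripper_width: 0.0437
gripper_force: 30.9
```

Emit:
{"method": "servo_tool", "body": {"rows": [-0.55,3.8,0,0,0,0,3,-0.55,3.8,0,0,0,0,3,-0.55,3.8,0,0,0,0,3,-0.55,3.8,0,0,0,0,3,-0.55,3.8,0,0,0,0,3]}}

```text
t: 9.15
tool_pos: [0.4709, -0.1119, 0.1518]
ee_rot: [[-0.0, 1.0, 0.002], [1.0, 0.0, -0.001], [-0.001, 0.002, -1.0]]
wrist_force: [1.1, 0.6, -0.5]
gripper_width: 0.0438
gripper_force: 30.9
```

Emit:
{"method": "servo_tool", "body": {"rows": [-0.55,3.8,0,0,0,0,3,-0.55,3.8,0,0,0,0,3,-0.55,3.8,0,0,0,0,3,-0.55,3.8,0,0,0,0,3,-0.55,3.8,0,0,0,0,3]}}

```text
t: 9.57
tool_pos: [0.4435, 0.0784, 0.1518]
ee_rot: [[-0.0, 1.0, 0.003], [1.0, 0.0, 0.0], [0.0, 0.003, -1.0]]
wrist_force: [1.5, -0.2, -0.5]
gripper_width: 0.0439
gripper_force: 30.9
```

Emit:
{"method": "servo_tool", "body": {"rows": [-0.55,3.8,0,0,0,0,3,-0.55,3.8,0,0,0,0,3,0,0,0,0,0,0,3,0,0,0,0,0,0,3]}}

```text
t: 9.9
tool_pos: [0.4326, 0.1545, 0.1515]
ee_rot: [[-0.004, 1.0, 0.002], [1.0, 0.004, 0.0], [0.0, 0.002, -1.0]]
wrist_force: [-0.1, -0.6, 0.2]
gripper_width: 0.0438
gripper_force: 30.9
```

Emit:
{"method": "servo_tool", "body": {"rows": [-0.43,2.8,0,0,0,0,3,0,0,0,0,0,0,3,0,0,-3,0,0,0,3,0,0,-3,0,0,0,3,0,0,0,0,0,0,3]}}

```text
t: 10.32
tool_pos: [0.4265, 0.1792, 0.0873]
ee_rot: [[0.001, 1.0, -0.005], [1.0, -0.001, -0.001], [-0.001, -0.005, -1.0]]
wrist_force: [-1.1, -0.3, -1.4]
gripper_width: 0.0437
gripper_force: 31.0
```

Emit:
{"method": "servo_tool", "body": {"rows": [0,0,-1,0,0,0,3,0,0,-1,0,0,0,3,0,0,-0.5,0,0,0,3,0,0,-0.2,0,0,0,3,0,0,0,0,0,0,3]}}

```text
t: 10.73
tool_pos: [0.429, 0.1803, 0.0649]
ee_rot: [[0.0, 1.0, 0.001], [1.0, -0.0, 0.0], [0.0, 0.001, -1.0]]
wrist_force: [-3.1, -0.9, 5.3]
gripper_width: 0.044
gripper_force: 31.8
```

Emit:
{"method": "servo_tool", "body": {"rows": [0,0,0,0,0,0,7,0,0,0,0,0,0,7,0,0,0,0,0,0,7,0,0,3.5,0,0,0,7,0,0,3.5,0,0,0,7]}}

```text
t: 11.15
tool_pos: [0.4271, 0.1802, 0.1337]
ee_rot: [[-0.0, 1.0, -0.003], [1.0, 0.0, -0.001], [-0.001, -0.003, -1.0]]
wrist_force: [1.8, -0.8, 0.3]
gripper_width: 0.0705
gripper_force: 0.0
```

Emit:
{"method": "servo_tool", "body": {"rows": [0,0,2.3,0,0,0,7,1.1,-3.62,0,0,0,0,7,1.1,-3.62,0,0,0,0,7,1.1,-3.62,0,0,0,0,7,1.1,-3.62,0,0,0,0,7]}}

```text
t: 11.57
tool_pos: [0.4726, 0.0342, 0.157]
ee_rot: [[-0.001, 1.0, 0.001], [1.0, 0.001, -0.0], [-0.0, 0.001, -1.0]]
wrist_force: [1.1, 0.8, 0.3]
gripper_width: 0.0701
gripper_force: 0.0
```

Run:
```python
from h import *
w=cam('wrist');W=pts(w);z=W[:,:,2]
for lo,hi in((.07,.2),(.2,.26)):
    p=W[(z>.05)&(z<.13)&(W[:,:,1]>lo)&(W[:,:,1]<hi)&(abs(W[:,:,0]-.429)<.06)];print(len(p),np.round([p.mean(0),p.min(0),p.max(0)],3) if len(p) else 0)
```

```text
3852 [[0.432 0.162 0.102]
 [0.407 0.155 0.05 ]
 [0.449 0.183 0.122]]
0 0
```

Emit:
{"method": "servo_tool", "body": {"rows": [1.1,-3.62,0,0,0,0,7,1.1,-3.62,0,0,0,0,7,1.1,-3.62,0,0,0,0,7,1.1,-3.62,0,0,0,0,7,1.1,-3.62,0,0,0,0,7]}}

```text
t: 12.03
tool_pos: [0.5275, -0.1472, 0.1568]
ee_rot: [[-0.0, 1.0, 0.0], [1.0, 0.0, -0.0], [-0.0, 0.0, -1.0]]
wrist_force: [1.2, 0.1, 0.2]
gripper_width: 0.07
gripper_force: 0.0
```

Emit:
{"method": "servo_tool", "body": {"rows": [1.1,-3.62,0,0,0,0,7,1.1,-3.62,0,0,0,0,7,1.1,-3.62,0,0,0,0,7,1.1,-3.62,0,0,0,0,7,1.1,-3.62,0,0,0,0,7]}}

```text
t: 12.45
tool_pos: [0.5824, -0.3281, 0.1567]
ee_rot: [[-0.0, 1.0, 0.0], [1.0, 0.0, -0.0], [-0.0, 0.0, -1.0]]
wrist_force: [1.1, -0.0, 0.5]
gripper_width: 0.0701
gripper_force: 0.0
```

Emit:
{"method": "servo_tool", "body": {"rows": [1.0,-3.5,0,0,0,0,7,0,0,0,0,0,0,7,0,0,0,0,0,0,7]}}

```text
t: 12.7
tool_pos: [0.5922, -0.3629, 0.1555]
ee_rot: [[0.002, 1.0, -0.001], [1.0, -0.002, 0.001], [0.001, -0.001, -1.0]]
wrist_force: [0.1, 0.9, -0.1]
gripper_width: 0.0698
gripper_force: 0.0
```

Emit:
{"method": "servo_tool", "body": {"rows": [0.1,0,-3.7,0,0,0,7,0,0,-3.7,0,0,0,7,0,0,-3.7,0,0,0,7,0,0,0,0,0,0,7,0,0,0,0,0,0,3]}}

```text
t: 13.12
tool_pos: [0.5925, -0.3597, 0.0453]
ee_rot: [[-0.001, 1.0, -0.002], [1.0, 0.001, 0.002], [0.002, -0.002, -1.0]]
wrist_force: [-0.1, 0.1, 1.8]
gripper_width: 0.0592
gripper_force: 0.0
```

Emit:
{"method": "servo_tool", "body": {"rows": [0,0,0,0,0,0,3,0,0,0,0,0,0,3,0,0,0,0,0,0,3,0,0,0,0,0,0,3,0,0,2,0,0,0,3]}}

```text
t: 13.53
tool_pos: [0.5928, -0.3606, 0.0646]
ee_rot: [[-0.0, 1.0, -0.001], [1.0, 0.0, 0.001], [0.001, -0.001, -1.0]]
wrist_force: [0.2, 0.1, -1.2]
gripper_width: 0.0421
gripper_force: 30.7
```

Emit:
{"method": "servo_tool", "body": {"rows": [0,0,3.5,0,0,0,3,0,0,3.5,0,0,0,3,0,0,2,0,0,0,3,-1.2,3.5,0,0,0,0,3,-1.2,3.5,0,0,0,0,3]}}

```text
t: 13.95
tool_pos: [0.5706, -0.2924, 0.1582]
ee_rot: [[0.001, 1.0, 0.005], [1.0, -0.001, -0.003], [-0.003, 0.005, -1.0]]
wrist_force: [0.5, 1.2, -1.3]
gripper_width: 0.0417
gripper_force: 30.7
```

Emit:
{"method": "servo_tool", "body": {"rows": [-1.2,3.5,0,0,0,0,3,-1.2,3.5,0,0,0,0,3,-1.2,3.5,0,0,0,0,3,-1.2,3.5,0,0,0,0,3,-1.2,3.5,0,0,0,0,3]}}

```text
t: 14.37
tool_pos: [0.509, -0.1149, 0.157]
ee_rot: [[-0.0, 1.0, 0.002], [1.0, 0.0, -0.001], [-0.001, 0.002, -1.0]]
wrist_force: [0.5, 0.7, -0.8]
gripper_width: 0.0417
gripper_force: 30.7
```

Emit:
{"method": "servo_tool", "body": {"rows": [-1.2,3.5,0,0,0,0,3,-1.2,3.5,0,0,0,0,3,-1.2,3.5,0,0,0,0,3,-1.2,3.5,0,0,0,0,3,-1.2,3.5,0,0,0,0,3]}}

```text
t: 14.78
tool_pos: [0.4491, 0.0603, 0.157]
ee_rot: [[-0.0, 1.0, 0.003], [1.0, 0.0, -0.0], [-0.0, 0.003, -1.0]]
wrist_force: [1.5, 0.0, 0.4]
gripper_width: 0.042
gripper_force: 30.7
```

Emit:
{"method": "servo_tool", "body": {"rows": [-1.0,3.5,0,0,0,0,3,0,0,0,0,0,0,3,0,0,0,0,0,0,3]}}

```text
t: 15.03
tool_pos: [0.4394, 0.0953, 0.1569]
ee_rot: [[-0.004, 1.0, 0.003], [1.0, 0.004, 0.0], [0.0, 0.003, -1.0]]
wrist_force: [0.3, -0.2, -0.2]
gripper_width: 0.0418
gripper_force: 30.7
```

Emit:
{"method": "servo_tool", "body": {"rows": [-1.17,3.3,0,0,0,0,3,0,0,0,0,0,0,3,0,0,-3.5,0,0,0,3,0,0,-3.5,0,0,0,3,0,0,0,0,0,0,3]}}

```text
t: 15.45
tool_pos: [0.4255, 0.1257, 0.0818]
ee_rot: [[0.001, 1.0, -0.005], [1.0, -0.001, -0.001], [-0.001, -0.005, -1.0]]
wrist_force: [-0.9, -0.6, -1.2]
gripper_width: 0.0419
gripper_force: 30.9
```

Emit:
{"method": "servo_tool", "body": {"rows": [0,0,-1,0,0,0,3,0,0,-1,0,0,0,3,0,0,-0.5,0,0,0,3,0,0,-0.3,0,0,0,3,0,0,0,0,0,0,3]}}

```text
t: 15.87
tool_pos: [0.428, 0.1264, 0.0589]
ee_rot: [[0.0, 1.0, 0.0], [1.0, -0.0, 0.0], [0.0, 0.0, -1.0]]
wrist_force: [-3.9, -0.0, 7.4]
gripper_width: 0.0418
gripper_force: 31.5
```

Emit:
{"method": "servo_tool", "body": {"rows": [0,0,0,0,0,0,7,0,0,0,0,0,0,7,0,0,0,0,0,0,7,0,0,3.5,0,0,0,7,0,0,3.5,0,0,0,7]}}

```text
t: 16.28
tool_pos: [0.4265, 0.1265, 0.1278]
ee_rot: [[-0.0, 1.0, -0.003], [1.0, 0.0, -0.0], [-0.0, -0.003, -1.0]]
wrist_force: [1.9, -0.5, 0.5]
gripper_width: 0.0702
gripper_force: 0.0
```

Emit:
{"method": "servo_tool", "body": {"rows": [0,0,3.5,0,0,0,7,1.35,-1.41,0,0,0,7.07,7,1.35,-1.41,0,0,0,7.07,7,1.35,-1.41,0,0,0,7.07,7,1.35,-1.41,0,0,0,7.07,7]}}

```text
t: 16.7
tool_pos: [0.4825, 0.0697, 0.1631]
ee_rot: [[-0.48, 0.878, 0.001], [0.878, 0.48, -0.0], [-0.001, 0.001, -1.0]]
wrist_force: [0.0, -0.5, -0.2]
gripper_width: 0.0701
gripper_force: 0.0
```

Emit:
{"method": "servo_tool", "body": {"rows": [1.35,-1.41,0,0,0,7.07,7,1.35,-1.41,0,0,0,7.07,7,1.35,-1.41,0,0,0,7.07,7,1.35,-1.41,0,0,0,7.07,7,1.35,-1.41,0,0,0,7.07,7]}}

```text
t: 17.12
tool_pos: [0.5498, -0.001, 0.1628]
ee_rot: [[-0.899, 0.439, 0.0], [0.439, 0.899, -0.0], [-0.0, 0.0, -1.0]]
wrist_force: [0.1, 0.0, 1.4]
gripper_width: 0.0701
gripper_force: 0.0
```

Emit:
{"method": "servo_tool", "body": {"rows": [1.35,-1.41,0,0,0,7.07,6,1.35,-1.41,0,0,0,7.07,6,1.35,-1.41,0,0,0,7.07,6,1.35,-1.41,0,0,0,7.07,6,1.35,-1.41,0,0,0,7.07,6]}}

```text
t: 17.53
tool_pos: [0.6173, -0.0715, 0.1627]
ee_rot: [[-0.987, -0.162, 0.0], [-0.162, 0.987, -0.0], [-0.0, -0.0, -1.0]]
wrist_force: [0.1, -0.1, 0.4]
gripper_width: 0.0599
gripper_force: 0.0
```

Emit:
{"method": "servo_tool", "body": {"rows": [1.3,-1.4,0,0,0,7.07,6,0,0,0,0,0,0,6,0,0,0,0,0,0,6]}}

```text
t: 17.78
tool_pos: [0.6298, -0.0851, 0.1622]
ee_rot: [[-0.962, -0.274, -0.0], [-0.274, 0.962, 0.0], [0.0, 0.0, -1.0]]
wrist_force: [-0.7, -0.2, -0.4]
gripper_width: 0.0597
gripper_force: 0.0
```

Run:
```python
from h import *
w=cam('wrist','w3.png');np.savez('/tmp/wrist',**w)
s=cam('side','s3.png');np.savez('/tmp/side',**s)
a=cv2.imread('pics/w3.png');b=cv2.imread('pics/s3.png')
cv2.imwrite('pics/ws3.png',cv2.resize(np.hstack([a,b]),(800,300)))
o=env.get_obs();print(o['t'],o['tool_pos'],o['joint_pos'],np.degrees(np.arctan2(o['ee_rot'][1][1],o['ee_rot'][0][1])))
for n,c in(('w',w),('s',s)):
    W=pts(c);z=W[:,:,2]
    m=(abs(z-.04)<.005)&(W[:,:,0]>.53)&(W[:,:,0]<.74)&(W[:,:,1]<.04)&(W[:,:,1]>-.2)
    p=W[m]*1000
    if len(p)>50:print(n,len(p),cv2.minAreaRect(p[:,:2].astype(np.float32)),cv2.fitLine(p[:,:2].astype(np.float32),cv2.DIST_HUBER,0,.01,.01).ravel())
W=pts(s);z=W[:,:,2]
for lo,hi in((.1,.155),(.155,.21),(.21,.26)):
    p=W[(z>.1)&(z<.14)&(W[:,:,1]>lo)&(W[:,:,1]<hi)&(abs(W[:,:,0]-.429)<.05)];print(len(p),np.round([p.mean(0),p.min(0),p.max(0)],3) if len(p) else 0)
```

```text
17.8833 [ 0.62919023 -0.08414699  0.16253162] [-2.61266817e-01  4.69000823e-01  1.49248233e-01  1.25140057e+00
  1.01769515e-04 -5.39177750e-01] 105.92312050576963
w 2701 ((634.8513793945312, -89.89981842041016), (138.9693603515625, 13.962926864624023), 15.537928581237793) [ 9.6321702e-01  2.6872477e-01  6.2995160e+02 -9.1144409e+01]
s 53 ((687.7264404296875, -74.60552978515625), (30.33112144470215, 21.248430252075195), 20.52081298828125) [ 9.9970394e-01 -2.4330609e-02  6.8584741e+02 -7.0677414e+01]
345 [[0.422 0.129 0.107]
 [0.401 0.106 0.1  ]
 [0.445 0.149 0.113]]
484 [[0.42  0.182 0.115]
 [0.401 0.159 0.1  ]
 [0.446 0.202 0.123]]
533 [[0.421 0.239 0.115]
 [0.402 0.215 0.1  ]
 [0.449 0.26  0.122]]
```

View pics/ws3.png

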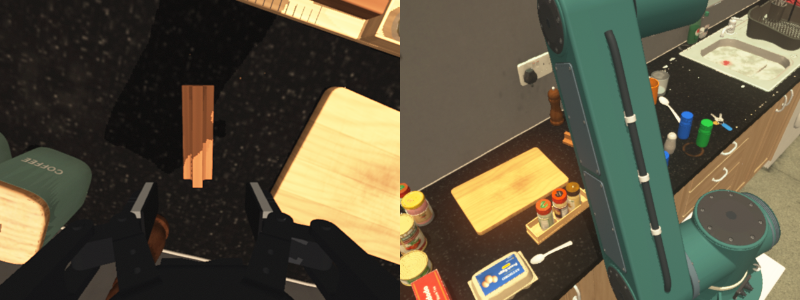

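The wrist view shows the rail squarely between the fingers. The side view shows three upright jars in the tray. Next I'll measure the board's edge line.

Run:
```python
from h import *
for n in('wrist','side'):
    w=dict(np.load(f'/tmp/{n}.npz'));W=pts(w);z=W[:,:,2]
    h=cv2.cvtColor(w['frame'],cv2.COLOR_RGB2HSV)
    m=(abs(z-.022)<.005)&(W[:,:,0]>.45)&(W[:,:,0]<.8)&(W[:,:,1]<.2)&(W[:,:,1]>.02)&(h[:,:,2]>110)
    p=W[m]*1000;print(n,len(p),np.median(p[:,2]))
    E=[]
    for x in range(495,750,8):
        q=p[abs(p[:,0]-x)<4]
        if len(q)>15:E.append((x,np.percentile(q[:,1],1)))
    E=np.array(E);print(E.round(1).tolist())
    k=(E[:,0]>530)&(E[:,0]<720);
    if k.sum()>3: f=np.polyfit(E[k,0],E[k,1],1);print(f,np.degrees(np.arctan(f[0])),'resid',np.abs(E[k,1]-np.polyval(f,E[k,0])).max(), np.polyval(f,620))
```

```text
wrist 30486 20.775788284278477
[[519.0, 67.8], [527.0, 65.0], [535.0, 64.4], [543.0, 63.5], [551.0, 63.0], [559.0, 61.9], [567.0, 61.2], [575.0, 60.5], [583.0, 60.1], [591.0, 59.1], [599.0, 58.4], [607.0, 57.7], [615.0, 56.9], [623.0, 56.3], [631.0, 55.5], [639.0, 54.8], [647.0, 54.1], [655.0, 53.3], [663.0, 52.3], [671.0, 51.8], [679.0, 51.0], [687.0, 50.5], [695.0, 49.8], [703.0, 56.7], [711.0, 65.2], [719.0, 73.1], [727.0, 94.4]]
[-3.16372242e-02  7.77957541e+01] -1.8120750058842836 resid 18.075808622564523 58.18067512037357
side 4663 20.784978375034488
[[519.0, 72.7], [527.0, 68.4], [535.0, 68.0], [543.0, 66.0], [551.0, 68.1], [559.0, 65.5], [567.0, 66.1], [575.0, 64.8], [583.0, 62.6], [591.0, 62.5], [599.0, 61.5], [607.0, 61.3], [615.0, 59.9], [623.0, 59.7], [631.0, 57.3], [639.0, 57.4], [647.0, 58.2], [655.0, 55.9], [663.0, 55.2], [671.0, 56.4], [679.0, 53.5], [687.0, 54.2], [695.0, 52.7], [703.0, 52.5], [711.0, 50.9], [719.0, 50.8], [727.0, 52.7], [735.0, 56.8], [743.0, 119.5]]
[-9.51234179e-02  1.18861964e+02] -5.433820493648234 resid 1.672825903864748 59.88544497403808
```

Emit:
{"method": "servo_tool", "body": {"rows": [0.57,-0.58,-3.4,0,0,-0.4,6,0,0,-3.4,0,0,0,6,0,0,-3.4,0,0,0,6,0,0,-3.5,0,0,0,6,0,0,0,0,0,0,6]}}

```text
t: 18.3
tool_pos: [0.6313, -0.0887, 0.02]
ee_rot: [[-0.963, -0.269, -0.008], [-0.269, 0.963, 0.002], [0.007, 0.004, -1.0]]
wrist_force: [-0.6, 0.3, -1.1]
gripper_width: 0.0597
gripper_force: 0.0
```

Emit:
{"method": "servo_tool", "body": {"rows": [0,0,0,0,0,0,0.5,0,0,0,0,0,0,0.5,0,0,0,0,0,0,0.5,0,0,0,0,0,0,0.5,0,0,0,0,0,0,0.5], "squeeze": 50}}

```text
t: 18.72
tool_pos: [0.6361, -0.0905, 0.0269]
ee_rot: [[-0.963, -0.27, 0.002], [-0.27, 0.963, -0.001], [-0.002, -0.001, -1.0]]
wrist_force: [0.3, 0.3, -0.2]
gripper_width: 0.0049
gripper_force: 0.0
```

Emit:
{"method": "servo_tool", "body": {"rows": [0,0,0,0,0,0,0.5,0,0,0,0,0,0,0.5,0,0,0,0,0,0,0.5]}}

```text
t: 18.97
tool_pos: [0.6354, -0.0904, 0.0256]
ee_rot: [[-0.963, -0.27, 0.0], [-0.27, 0.963, -0.0], [-0.0, -0.0, -1.0]]
wrist_force: [0.3, -0.1, -0.1]
gripper_width: 0.005
gripper_force: 0.0
```

The fingers closed on nothing, so the rail has probably been knocked aside. I'll rise and look.

Emit:
{"method": "servo_tool", "body": {"rows": [0,0,4,0,0,0,0.5,0,0,4,0,0,0,2,0,0,4,0,0,0,6,0,0,2,0,0,0,6,0,0,0,0,0,0,6]}}

```text
t: 19.38
tool_pos: [0.6373, -0.0908, 0.1706]
ee_rot: [[-0.963, -0.27, 0.007], [-0.27, 0.963, -0.002], [-0.006, -0.004, -1.0]]
wrist_force: [0.6, -0.3, 0.1]
gripper_width: 0.0532
gripper_force: 0.0
```

```bash
cat > rail.py <<'E'
from h import *
w=cam('wrist','w4.png');np.savez('/tmp/wrist',**w)
o=env.get_obs();print(o['t'],o['tool_pos'],np.degrees(np.arctan2(o['ee_rot'][1][1],o['ee_rot'][0][1])))
W=pts(w);z=W[:,:,2];g=(W[:,:,0]>.5)&(W[:,:,0]<.78)&(W[:,:,1]<.045)&(W[:,:,1]>-.25)
for lo,hi in((.035,.045),(.008,.017)):
    m=(g&(z>lo)&(z<hi)).astype(np.uint8)
    n,l,st,_=cv2.connectedComponentsWithStats(m)
    for i in range(1,n):
        if st[i,4]>150: print(lo,st[i].tolist(),cv2.minAreaRect((W[l==i][:,:2]*1000).astype(np.float32)))
E
python3 rail.py
```

```text
19.4333 [ 0.63652455 -0.0906886   0.16782195] 105.67034491328462
0.035 [318, 129, 17, 160, 2581] ((634.6137084960938, -89.6199951171875), (138.83363342285156, 13.356719017028809), 15.458492279052734)
0.035 [122, 261, 22, 59, 329] ((751.0912475585938, -237.43870544433594), (55.9323844909668, 11.793353080749512), 14.423880577087402)
0.008 [301, 128, 51, 150, 4277] ((635.0540161132812, -89.87444305419922), (140.1867218017578, 44.01494598388672), 15.480587005615234)
0.008 [138, 251, 19, 54, 235] ((751.0234985351562, -237.41859436035156), (54.82246017456055, 11.648653984069824), 14.363777160644531)
```

View pics/w4.png

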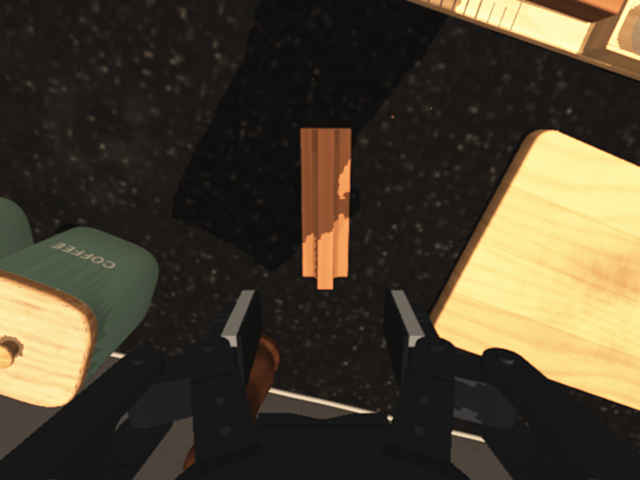

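The rail hasn't moved: it's still at (635,-90) mm and 15.5°, so the grip was probably too shallow. I'll go lower.

Emit:
{"method": "servo_tool", "body": {"rows": [-0.15,0.08,-4,0,0,-0.2,6,0,0,-4,0,0,0,6,0,0,-4,0,0,0,6,0,0,-1.8,0,0,0,6,0,0,0,0,0,0,6]}}

```text
t: 19.85
tool_pos: [0.6303, -0.0886, 0.022]
ee_rot: [[-0.964, -0.267, -0.008], [-0.267, 0.964, 0.002], [0.007, 0.004, -1.0]]
wrist_force: [-0.0, 0.5, 0.6]
gripper_width: 0.0601
gripper_force: 0.0
```

Emit:
{"method": "servo_tool", "body": {"rows": [0,0,-0.7,0,0,0,6,0,0,-0.5,0,0,0,6,0,0,0,0,0,0,6,0,0,0,0,0,0,0.5,0,0,0,0,0,0,0.5]}}

```text
t: 20.27
tool_pos: [0.6344, -0.0897, 0.0164]
ee_rot: [[-0.964, -0.267, 0.001], [-0.267, 0.964, -0.0], [-0.001, -0.001, -1.0]]
wrist_force: [-0.0, -0.3, -0.6]
gripper_width: 0.0369
gripper_force: 0.0
```

Emit:
{"method": "servo_tool", "body": {"rows": [0,0,0,0,0,0,0.5,0,0,0,0,0,0,0.5,0,0,0,0,0,0,0.5,0,0,0,0,0,0,0.5,0,0,0,0,0,0,0.5]}}

```text
t: 20.68
tool_pos: [0.6342, -0.0897, 0.0161]
ee_rot: [[-0.964, -0.267, 0.001], [-0.267, 0.964, -0.0], [-0.001, -0.001, -1.0]]
wrist_force: [-1.3, 0.7, 4.7]
gripper_width: 0.0101
gripper_force: 48.8
```

Emit:
{"method": "servo_tool", "body": {"rows": [0,0,0.8,0,0,0,0.5,0,0,0.8,0,0,0,0.5,0,0,0,0,0,0,0.5,-0.39,2.85,0,0,0,-5.17,0.5,-0.39,2.85,0,0,0,-5.17,0.5]}}

```text
t: 21.1
tool_pos: [0.6263, -0.033, 0.0316]
ee_rot: [[-0.997, -0.083, 0.001], [-0.083, 0.997, -0.0], [-0.001, -0.0, -1.0]]
wrist_force: [-0.1, 0.5, -3.7]
gripper_width: 0.0099
gripper_force: 48.8
```

Emit:
{"method": "servo_tool", "body": {"rows": [-0.39,2.85,0,0,0,-5.17,0.5,-0.39,2.85,0,0,0,-5.17,0.5,0,0,0,0,0,0,0.5,0,0,0,0,0,0,0.5,0,0,0,0,0,0,0.5]}}

```text
t: 21.52
tool_pos: [0.6185, 0.0242, 0.0315]
ee_rot: [[-0.996, 0.089, 0.0], [0.089, 0.996, -0.0], [-0.0, -0.0, -1.0]]
wrist_force: [0.6, -0.8, -2.8]
gripper_width: 0.0097
gripper_force: 48.9
```

```bash
cat > edge.py <<'E'
from h import *
w=cam('wrist','w5.png')
o=env.get_obs();print(o['t'],o['tool_pos'],np.degrees(np.arctan2(o['ee_rot'][1][1],o['ee_rot'][0][1])),o['gripper_width'])
W=pts(w)*1000;z=W[:,:,2];h=cv2.cvtColor(w['frame'],cv2.COLOR_RGB2HSV)
p=W[(abs(z-21)<5)&(W[:,:,1]<200)&(W[:,:,1]>40)&(h[:,:,2]>100)&(W[:,:,0]>500)]
E=[]
for x in range(530,600,5):
    q=p[abs(p[:,0]-x)<2.5]
    if len(q)>10:E.append((x,np.percentile(q[:,1],1)))
E=np.array(E);print(E.round(1).tolist())
f=np.polyfit(E[:,0],E[:,1],1);print('edge',np.degrees(np.arctan(f[0])),np.polyval(f,620))
top=np.nanmax(z*((W[:,:,0]>500)&(W[:,:,0]<600)&(W[:,:,1]<55)&(W[:,:,1]>0)&(z<70)))
for lo,hi in((top-5,top+1),(top-34,top-24)):
    m=((z>lo)&(z<hi)&(W[:,:,0]>520)&(W[:,:,0]<720)&(W[:,:,1]<58)&(W[:,:,1]>-40)).astype(np.uint8)
    n,l,st,_=cv2.connectedComponentsWithStats(m)
    if n<2: continue
    i=1+np.argmax(st[1:,4]);q=W[l==i]
    print('rail',lo,st[i].tolist(),np.median(q[:,2]),cv2.minAreaRect(q[:,:2].astype(np.float32)))
E
python3 edge.py
```

```text
21.5667 [0.61851061 0.023769   0.03147146] 84.82191601001338 0.009524865719672454
[[530.0, 65.0], [535.0, 64.5], [540.0, 64.0], [545.0, 63.6], [550.0, 63.1], [555.0, 62.6], [560.0, 62.4], [565.0, 61.8], [570.0, 61.5], [575.0, 61.0], [580.0, 60.5], [585.0, 60.1], [590.0, 59.6], [595.0, 59.2]]
edge -5.0729985162906335 56.95384134794386
rail 52.714671258403285 [305, 143, 36, 276, 8158] 55.657510956988624 ((615.3304443359375, 24.27410888671875), (14.072540283203125, 132.1347198486328), 84.87810516357422)
rail 23.714671258403285 [275, 140, 96, 160, 8484] 28.002834520741708 ((590.05517578125, 26.556331634521484), (44.14865493774414, 81.46876525878906), 84.84981536865234)
```

View pics/w5.png

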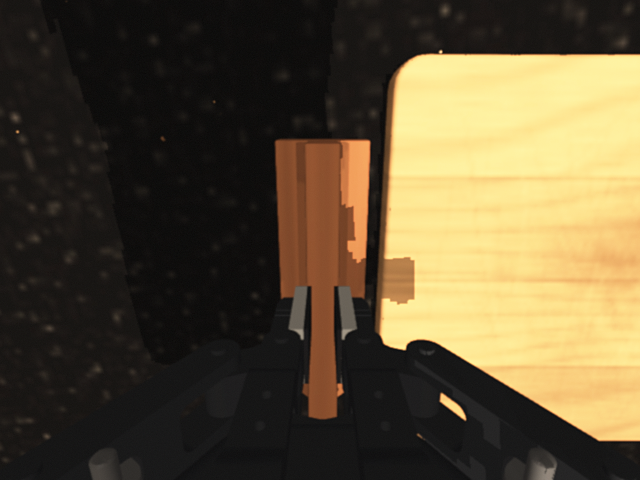

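The rail is held at (615,24) mm and -5.15°, parallel to the board edge at -5.1°, with an 11 mm gap. I'll lower it, then push.

Emit:
{"method": "servo_tool", "body": {"rows": [0,0,-0.8,0,0,0,0.5,0,0,-0.7,0,0,0,0.5,0,0,0,0,0,0,0.5,0.05,0.5,0,0,0,0,0.5,0,0,0,0,0,0,0.5]}}

```text
t: 21.98
tool_pos: [0.6186, 0.0299, 0.016]
ee_rot: [[-0.996, 0.091, -0.001], [0.091, 0.996, 0.0], [0.001, 0.0, -1.0]]
wrist_force: [-0.7, 0.4, -4.3]
gripper_width: 0.01
gripper_force: 83.6
```

Emit:
{"method": "servo_tool", "body": {"rows": [0.03,0.3,0,0,0,0,0.5,0.01,0.15,0,0,0,0,0.5,0.01,0.15,0,0,0,0,0.5,0,0,0,0,0,0,0.5,0,0,0,0,0,0,0.5]}}

```text
t: 22.4
tool_pos: [0.6193, 0.0352, 0.0166]
ee_rot: [[-0.996, 0.091, 0.0], [0.091, 0.996, -0.001], [-0.0, -0.001, -1.0]]
wrist_force: [0.1, -3.9, -1.4]
gripper_width: 0.0102
gripper_force: 83.9
```

Emit:
{"method": "servo_tool", "body": {"rows": [0.01,0.1,0,0,0,0,0.5,0,0,0,0,0,0,0.5,0,0,0,0,0,0,0.5]}}

```text
t: 22.65
tool_pos: [0.6194, 0.0355, 0.0167]
ee_rot: [[-0.996, 0.091, 0.0], [0.091, 0.996, -0.002], [-0.0, -0.002, -1.0]]
wrist_force: [-1.2, -8.1, -0.1]
gripper_width: 0.0099
gripper_force: 84.2
```

Emit:
{"method": "servo_tool", "body": {"rows": [0.01,0.1,0,0,0,0,0.5,0,0,0,0,0,0,0.5,0,0,0,0,0,0,0.5]}}

```text
t: 22.9
tool_pos: [0.6195, 0.0359, 0.0168]
ee_rot: [[-0.996, 0.092, 0.0], [0.092, 0.996, -0.003], [-0.0, -0.003, -1.0]]
wrist_force: [-3.4, -12.3, 2.2]
gripper_width: 0.01
gripper_force: 84.5
```

Emit:
{"method": "servo_tool", "body": {"rows": [0,-0.15,0,0,0,0,0.5,0,0,0,0,0,0,1.7,0,0,0,0,0,0,1.7,0,0,0,0,0,0,1.7,0,0,0.6,0,0,0,1.7]}}

```text
t: 23.32
tool_pos: [0.619, 0.0363, 0.0218]
ee_rot: [[-0.996, 0.091, -0.001], [0.091, 0.996, 0.001], [0.001, 0.0, -1.0]]
wrist_force: [-0.6, 0.5, 0.1]
gripper_width: 0.0171
gripper_force: 0.0
```

Emit:
{"method": "servo_tool", "body": {"rows": [0,0,0.6,0,0,0,1.9,0,0,2,0,0,0,3,0,0,4,0,0,0,6,0,0,4,0,0,0,6,0,0,0,0,0,0,6]}}

```text
t: 23.73
tool_pos: [0.6225, 0.0361, 0.1365]
ee_rot: [[-0.996, 0.09, 0.01], [0.09, 0.996, -0.0], [-0.01, 0.001, -1.0]]
wrist_force: [1.4, 0.1, 0.6]
gripper_width: 0.0599
gripper_force: 0.0
```

```bash
sed -i 's/range(530,600,5)/range(540,700,8)/;s/w5.png/w6.png/' edge.py; python3 edge.py
```

```text
23.7833 [0.62176186 0.03609364 0.13317614] 84.80950383568037 0.05974726213746243
[[540.0, 64.9], [548.0, 64.0], [556.0, 48.7], [564.0, 47.9], [572.0, 47.6], [580.0, 46.7], [588.0, 46.4], [596.0, 45.8], [604.0, 44.8], [612.0, 44.6], [620.0, 42.5], [628.0, 41.7], [636.0, 41.8], [644.0, 54.4], [652.0, 54.5], [660.0, 53.2], [668.0, 52.8], [676.0, 52.2], [684.0, 51.6], [692.0, 50.7]]
edge -1.1242004828856291 49.76383834704053
rail 37.906515390886746 [310, 129, 20, 178, 3282] 40.4321374555205 ((620.13916015625, 33.92363357543945), (14.037096977233887, 139.0538787841797), 84.69804382324219)
rail 8.906515390886746 [329, 128, 20, 177, 2772] 12.960064062523337 ((626.5511474609375, 48.63753128051758), (15.498259544372559, 149.36599731445312), 85.04157257080078)
```

Emit:
{"method": "servo_tool", "body": {"rows": [-1.63,-0.54,0,0,0,-7.12,6,-1.63,-0.54,0,0,0,-7.12,6,-1.63,-0.54,0,0,0,-7.12,6,-1.63,-0.54,0,0,0,-7.12,6,-1.63,-0.54,0,0,0,-7.12,6]}}

```text
t: 24.2
tool_pos: [0.5369, 0.009, 0.1282]
ee_rot: [[-0.753, 0.658, -0.0], [0.658, 0.753, 0.0], [0.001, 0.0, -1.0]]
wrist_force: [-0.4, 0.1, 0.9]
gripper_width: 0.06
gripper_force: 0.0
```

Emit:
{"method": "servo_tool", "body": {"rows": [-1.63,-0.54,0,0,0,-7.12,6,-1.63,-0.54,0,0,0,-7.12,6,-1.63,-0.54,0,0,0,-7.12,6,-1.63,-0.54,0,0,0,-7.12,6,-1.63,-0.54,0,0,0,-7.12,6]}}

```text
t: 24.62
tool_pos: [0.4554, -0.018, 0.1282]
ee_rot: [[-0.229, 0.973, -0.0], [0.973, 0.229, 0.0], [0.0, -0.0, -1.0]]
wrist_force: [-1.0, -0.4, -0.5]
gripper_width: 0.0597
gripper_force: 0.0
```

Emit:
{"method": "servo_tool", "body": {"rows": [-1.63,-0.54,0,0,0,-7.12,6,-1.63,-0.54,0,0,0,-7.12,6,0,0,0,0,0,0,6,0,0,0,0,0,0,6]}}

```text
t: 24.95
tool_pos: [0.4235, -0.0288, 0.1285]
ee_rot: [[0.01, 1.0, 0.0], [1.0, -0.01, 0.0], [0.0, 0.0, -1.0]]
wrist_force: [0.2, 0.2, 1.0]
gripper_width: 0.06
gripper_force: 0.0
```

Run:
```python
from h import *
w=cam('wrist','w7.png')
o=env.get_obs();print(o['t'],o['tool_pos'],np.degrees(np.arctan2(o['ee_rot'][1][1],o['ee_rot'][0][1])),o['wrist_torque'],o['wrist_force'])
W=pts(w)*1000;z=W[:,:,2]
m=(abs(z-40)<5)&(abs(W[:,:,0]-426)<14)&(W[:,:,1]>-170)&(W[:,:,1]<72)
p=W[m][:,:2].astype(np.float32);print('rib',len(p),cv2.minAreaRect(p),p[:,1].min(),p[:,1].max())
for y in range(-60,80,20):
    q=p[abs(p[:,1]-y)<6,0]
    if len(q)>5:print(y,q.min(),q.max())
for lo,hi in((100,155),(155,210),(210,262)):
    q=W[(z>70)&(z<130)&(W[:,:,1]>lo)&(W[:,:,1]<hi)&(abs(W[:,:,0]-428)<40)];
    if len(q):print(lo,len(q),q[:,0].min(),q[:,0].max(),q[:,1].min())
```

```text
25.0 [ 0.42416821 -0.02877848  0.12851026] -0.5131791714490077 [-0.00635003 -0.04714494 -0.00169534] [ 1.05518089 -0.58320302 -0.45832755]
rib 6551 ((426.6115417480469, -49.132408142089844), (241.6626434326172, 27.56259536743164), 89.58818817138672) -169.97235 71.73449
-60 417.97717 432.6858
-40 417.52206 433.48712
-20 417.86658 433.45905
0 418.24414 433.4306
20 418.58478 434.2128
40 418.92993 434.1571
60 419.31052 434.82904
100 576 409.5748719732695 440.41829709216535 103.87184037915758
```

Emit:
{"method": "servo_tool", "body": {"rows": [0.14,0,-3.5,0,0,0,6,0,0,-3.5,0,0,0,6,0,0,-2.6,0,0,0,6,0,0,0,0,0,0,6,0,0,-1.0,0,0,0,6]}}

```text
t: 25.42
tool_pos: [0.4258, -0.0286, 0.0228]
ee_rot: [[0.009, 1.0, -0.001], [1.0, -0.009, 0.0], [0.0, -0.001, -1.0]]
wrist_force: [0.7, -1.3, -0.6]
gripper_width: 0.0598
gripper_force: 0.0
```

Emit:
{"method": "servo_tool", "body": {"rows": [0,0,-0.55,0,0,0,6,0,0,0,0,0,0,6,0,0,0,0,0,0,0.5,0,0,0,0,0,0,0.5,0,0,0,0,0,0,0.5], "squeeze": 100}}

```text
t: 25.83
tool_pos: [0.4258, -0.0289, 0.0176]
ee_rot: [[0.011, 1.0, 0.001], [1.0, -0.011, -0.0], [-0.0, 0.001, -1.0]]
wrist_force: [-1.1, -0.5, -0.3]
gripper_width: 0.024
gripper_force: 0.0
```

Emit:
{"method": "servo_tool", "body": {"rows": [0,0,0,0,0,0,0.5,0,0,0,0,0,0,0.5,0,0,0,0,0,0,0.5,0,0,0,0,0,0,0.5,0,0,0,0,0,0,0.5]}}

```text
t: 26.25
tool_pos: [0.4255, -0.0289, 0.0173]
ee_rot: [[0.011, 1.0, 0.001], [1.0, -0.011, -0.0], [-0.0, 0.001, -1.0]]
wrist_force: [-1.2, 0.6, 7.4]
gripper_width: 0.0055
gripper_force: 3.7
```

Emit:
{"method": "servo_tool", "body": {"rows": [0,0,0.3,0,0,0,0.5,0,0,0.4,0,0,0,0.5,0,0,0.5,0,0,0,0.5,0,0,0,0,0,0,0.5,0,0,0,0,0,0,0.5]}}

```text
t: 26.67
tool_pos: [0.4255, -0.0289, 0.0292]
ee_rot: [[0.011, 1.0, 0.001], [1.0, -0.011, -0.0], [-0.0, 0.001, -1.0]]
wrist_force: [0.2, -0.0, -0.1]
gripper_width: 0.0046
gripper_force: 0.0
```

```bash
cat > m.py <<'E'
from h import *
F=[];T=[]
for i in range(6):
    cam('wrist','w8.png') if i==5 else env.read_camera('wrist')
    o=env.get_obs();F.append(o['wrist_force']);T.append(o['wrist_torque'])
F=np.array(F);T=np.array(T)
print(o['t'],np.round(o['tool_pos'],4),'F',F.mean(0).round(2),F.std(0).round(2),'T',T.mean(0).round(4),T.std(0).round(4),o['gripper_force'],o['gripper_width']);print(np.round(o['ee_rot'],4))
E
python3 m.py
```

```text
26.9667 [ 0.4251 -0.0288  0.0287] F [ 0.18 -0.54  0.14] [0.46 0.42 0.45] T [ 0.0021 -0.0003 -0.0129] [0.0209 0.0332 0.0257] 0.0 0.005026127612408943
[[ 1.120e-02  9.999e-01 -3.000e-04]
 [ 9.999e-01 -1.120e-02  1.000e-04]
 [ 1.000e-04 -3.000e-04 -1.000e+00]]
```

The grip slipped off the rib. I'll check where the fingertips really are relative to the reported TCP.

Run:
```python
from h import *
w=cam('wrist');o=env.get_obs();W=pts(w)*1000;h=cv2.cvtColor(w['frame'],cv2.COLOR_RGB2HSV)
np.savez('/tmp/wrist',**w)
for v in range(250,400,10):
    print(v,[(int(u),W[v,u].round(0).tolist()) for u in (300,312,322,334,346)])
```

```text
250 [(300, [414.0, -18.0, 12.0]), (312, [421.0, -8.0, 40.0]), (322, [426.0, -8.0, 41.0]), (334, [431.0, -8.0, 41.0]), (346, [438.0, -18.0, 12.0])]
260 [(300, [413.0, -24.0, 12.0]), (312, [421.0, -12.0, 41.0]), (322, [426.0, -12.0, 41.0]), (334, [431.0, -12.0, 41.0]), (346, [438.0, -23.0, 13.0])]
270 [(300, [413.0, -29.0, 13.0]), (312, [421.0, -18.0, 40.0]), (322, [426.0, -18.0, 40.0]), (334, [431.0, -18.0, 40.0]), (346, [439.0, -29.0, 13.0])]
280 [(300, [413.0, -35.0, 13.0]), (312, [421.0, -22.0, 41.0]), (322, [425.0, -22.0, 41.0]), (334, [431.0, -22.0, 41.0]), (346, [439.0, -35.0, 13.0])]
290 [(300, [413.0, -41.0, 13.0]), (312, [421.0, -18.0, 61.0]), (322, [425.0, -28.0, 40.0]), (334, [431.0, -18.0, 60.0]), (346, [439.0, -42.0, 12.0])]
300 [(300, [417.0, -18.0, 69.0]), (312, [422.0, -19.0, 68.0]), (322, [425.0, -34.0, 39.0]), (334, [430.0, -19.0, 68.0]), (346, [nan, nan, nan])]
310 [(300, [417.0, -18.0, 77.0]), (312, [422.0, -18.0, 77.0]), (322, [425.0, -38.0, 40.0]), (334, [430.0, -18.0, 77.0]), (346, [434.0, -18.0, 77.0])]
320 [(300, [418.0, -18.0, 84.0]), (312, [422.0, -18.0, 84.
[... 451 characters left out ...]
0]), (322, [425.0, -61.0, 40.0]), (334, [430.0, -26.0, 90.0]), (346, [433.0, -18.0, 102.0])]
360 [(300, [419.0, -17.0, 107.0]), (312, [422.0, -30.0, 90.0]), (322, [425.0, -67.0, 41.0]), (334, [430.0, -30.0, 90.0]), (346, [432.0, -16.0, 109.0])]
370 [(300, [420.0, -12.0, 118.0]), (312, [422.0, -35.0, 89.0]), (322, [425.0, -72.0, 42.0]), (334, [430.0, -35.0, 89.0]), (346, [432.0, -13.0, 118.0])]
380 [(300, [420.0, -14.0, 120.0]), (312, [422.0, -39.0, 89.0]), (322, [425.0, -78.0, 41.0]), (334, [430.0, -38.0, 90.0]), (346, [432.0, -12.0, 121.0])]
390 [(300, [420.0, -16.0, 121.0]), (312, [420.0, -85.0, 41.0]), (322, [425.0, -85.0, 41.0]), (334, [431.0, -85.0, 41.0]), (346, [432.0, -15.0, 122.0])]
```

View pics/w8.png

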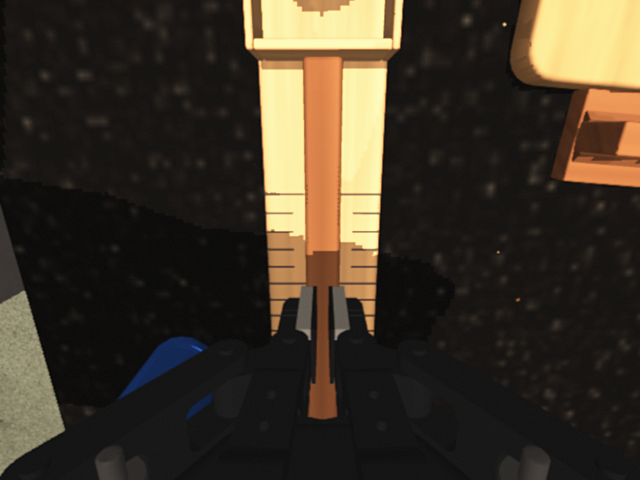

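The depth map shows the real fingertips about 25 mm above the reported TCP when shut, so I have to go that much deeper. I'll watch the force while descending.

Emit:
{"method": "servo_tool", "body": {"rows": [0,0,0,0,0,0,3.5,0,0,0,0,0,0,3.5,0,0,0,0,0,0,3.5,0,0,-1.2,0,0,0,3.5,0,0,0,0,0,0,3.5]}}

```text
t: 27.43
tool_pos: [0.4246, -0.0287, 0.0158]
ee_rot: [[0.011, 1.0, -0.001], [1.0, -0.011, 0.0], [0.0, -0.001, -1.0]]
wrist_force: [-0.4, -0.3, -1.0]
gripper_width: 0.0348
gripper_force: 0.0
```

Emit:
{"method": "servo_tool", "body": {"rows": [0,0,-0.8,0,0,0,3.5,0,0,-0.5,0,0,0,3.5,0,0,-0.4,0,0,0,3.5,0,0,0,0,0,0,3.5,0,0,0,0,0,0,3.5]}}

```text
t: 27.85
tool_pos: [0.4251, -0.0288, -0.0002]
ee_rot: [[0.011, 1.0, -0.0], [1.0, -0.011, 0.0], [0.0, -0.0, -1.0]]
wrist_force: [-0.7, 0.2, 0.0]
gripper_width: 0.0352
gripper_force: 0.0
```

Emit:
{"method": "servo_tool", "body": {"rows": [0,0,0,0,0,0,0.5,0,0,0,0,0,0,0.5,0,0,0,0,0,0,0.5,0,0,0,0,0,0,0.5,0,0,0,0,0,0,0.5]}}

```text
t: 28.27
tool_pos: [0.4253, -0.0289, 0.0004]
ee_rot: [[0.011, 1.0, 0.0], [1.0, -0.011, -0.0], [-0.0, 0.0, -1.0]]
wrist_force: [-3.3, 0.5, 9.7]
gripper_width: 0.0134
gripper_force: 98.7
```

Emit:
{"method": "servo_tool", "body": {"rows": [0,0,0.3,0,0,0,0.5,0,0,0.4,0,0,0,0.5,0,0,0.5,0,0,0,0.5,0,0,0.4,0,0,0,0.5,0,0,0,0,0,0,0.5]}}

```text
t: 28.68
tool_pos: [0.4257, -0.0289, 0.0167]
ee_rot: [[0.011, 1.0, 0.001], [1.0, -0.011, -0.0], [-0.0, 0.001, -1.0]]
wrist_force: [1.8, 0.1, -7.9]
gripper_width: 0.0132
gripper_force: 98.2
```

```bash
sed -i 's/w8/w9/' m.py; python3 m.py
python3 - <<'E'
from h import *
s=cam('side','s9.png');w=cv2.imread('pics/w9.png')
cv2.imwrite('pics/ws9.png',cv2.resize(np.hstack([w,cv2.imread('pics/s9.png')]),(800,300)))
c=cam('wrist');W=pts(c)*1000;z=W[:,:,2]
m=(abs(W[:,:,0]-426)<7)&(W[:,:,1]>-20)&(W[:,:,1]<58)&(z>45)&(z<80)
f=np.polyfit(W[m][:,1],z[m],1);print('rib slope',m.sum(),f)
E
```

```text
28.9833 [ 0.4251 -0.0288  0.0157] F [-0.32 -0.6  -8.21] [0.41 0.46 0.44] T [ 0.0951 -0.0221  0.0201] [0.0243 0.0059 0.0247] 98.17642092704773 0.013503285484231907
[[ 1.130e-02  9.999e-01 -3.000e-04]
 [ 9.999e-01 -1.130e-02  1.000e-04]
 [ 1.000e-04 -3.000e-04 -1.000e+00]]
rib slope 8450 [-7.36008041e-03  5.60978709e+01]
```

View pics/ws9.png

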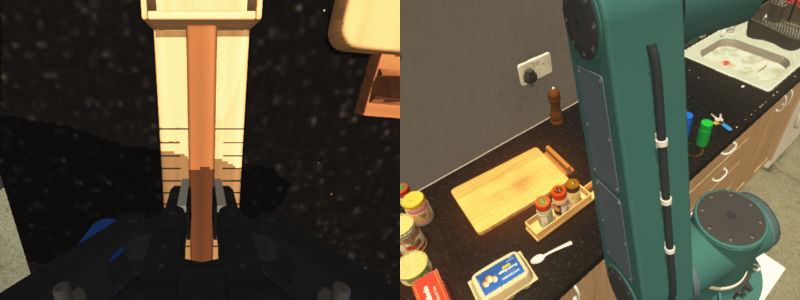

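The beam is lifted and level, with the jars upright. I'll average the torque over more samples to find the centre of mass.

```bash
sed -i 's/range(6)/range(20)/;s/i==5/i==19/' m.py; python3 m.py
```

```text
30.0833 [ 0.4253 -0.0288  0.0159] F [ 0.04 -0.08 -7.9 ] [0.62 0.37 0.36] T [ 0.0732 -0.0049  0.0088] [0.0314 0.0354 0.0262] 98.18321228027344 0.01338819052529893
[[ 0.0112  0.9999  0.    ]
 [ 0.9999 -0.0112  0.    ]
 [ 0.      0.     -1.    ]]
```

Emit:
{"method": "servo_tool", "body": {"rows": [0,0,0.6,0,0,0,0.5,0,0,1.2,0,0,0,0.5,0,0,1.6,0,0,0,0.5,0,0,1.6,0,0,0,0.5,0,0,1,0,0,0,0.5]}}

```text
t: 30.5
tool_pos: [0.4256, -0.0289, 0.0776]
ee_rot: [[0.011, 1.0, 0.001], [1.0, -0.011, -0.0], [-0.0, 0.001, -1.0]]
wrist_force: [1.0, -1.6, -8.3]
gripper_width: 0.0132
gripper_force: 98.4
```

Emit:
{"method": "servo_tool", "body": {"rows": [0.59,0.22,0,0,0,-0.14,0.5,1.17,0.43,0,0,0,-0.28,0.5,1.57,0.58,0,0,0,-0.37,0.5,1.96,0.72,0,0,0,-0.46,0.5,1.96,0.72,0,0,0,-0.46,0.5]}}

```text
t: 30.92
tool_pos: [0.499, -0.0013, 0.0749]
ee_rot: [[0.042, 0.999, -0.001], [0.999, -0.042, 0.0], [0.0, -0.001, -1.0]]
wrist_force: [-1.1, 0.9, -8.9]
gripper_width: 0.0134
gripper_force: 98.4
```

Emit:
{"method": "servo_tool", "body": {"rows": [1.96,0.72,0,0,0,-0.46,0.5,1.96,0.72,0,0,0,-0.46,0.5,1.96,0.72,0,0,0,-0.46,0.5,1.96,0.72,0,0,0,-0.46,0.5,1.57,0.58,0,0,0,-0.37,0.5]}}

```text
t: 31.33
tool_pos: [0.5937, 0.0337, 0.0743]
ee_rot: [[0.08, 0.997, -0.001], [0.997, -0.08, 0.0], [0.0, -0.001, -1.0]]
wrist_force: [-0.7, -0.3, -7.7]
gripper_width: 0.0131
gripper_force: 98.4
```

Emit:
{"method": "servo_tool", "body": {"rows": [1.17,0.43,0,0,0,-0.28,0.5,0.78,0.29,0,0,0,-0.18,0.5,0.59,0.22,0,0,0,-0.14,0.5,0.39,0.14,0,0,0,-0.09,0.5,0,0,0,0,0,0,0.5]}}

```text
t: 31.75
tool_pos: [0.6215, 0.0436, 0.0753]
ee_rot: [[0.092, 0.996, -0.0], [0.996, -0.092, 0.0], [0.0, -0.0, -1.0]]
wrist_force: [-0.8, 0.4, -7.2]
gripper_width: 0.0134
gripper_force: 98.4
```

```bash
cat > fin.py <<'E'
import sys
from h import *
n=sys.argv[1]
w=cam('wrist',f'w{n}.png');s=cam('side',f's{n}.png');c=cam('scene',f'c{n}.png');np.savez('/tmp/w',**w);np.savez('/tmp/s',**s)
cv2.imwrite(f'pics/f{n}.png',cv2.resize(np.hstack([cv2.imread(f'pics/{k}{n}.png') for k in 'ws']),(800,300)))
o=env.get_obs();print(o['t'],o['tool_pos'],np.degrees(np.arctan2(o['ee_rot'][1][1],o['ee_rot'][0][1])))
W=pts(w)*1000;z=W[:,:,2]
# rib top plane: beam coordinates along axis from TCP
u=np.array([np.cos(np.radians(84.75)),np.sin(np.radians(84.75))]);v=np.array([u[1],-u[0]])
d=W[:,:,:2]-np.array(o['tool_pos'][:2])*1000;a=d@u;b=d@v
m=(abs(b)<6)&(a>12)&(a<95)&(z>60)&(z<140)
if m.sum()>50: print('rib slope,z',m.sum(),np.polyfit(a[m],z[m],1))
S=pts(s)*1000;zz=S[:,:,2]
m=(zz>33)&(zz<45)&(S[:,:,0]>530)&(S[:,:,0]<720)&(S[:,:,1]<75)&(S[:,:,1]>-40)
if m.sum()>20: print('rail side',m.sum(),cv2.minAreaRect(S[m][:,:2].astype(np.float32)))
E
python3 fin.py 10
```

```text
31.9 [0.62064183 0.04310489 0.07585999] -5.26689838082746
rib slope,z 7946 [8.34094607e-04 1.15403848e+02]
rail side 134 ((589.0662841796875, 39.47381591796875), (15.09735107421875, 70.08897399902344), 80.77499389648438)
```

View pics/f10.png

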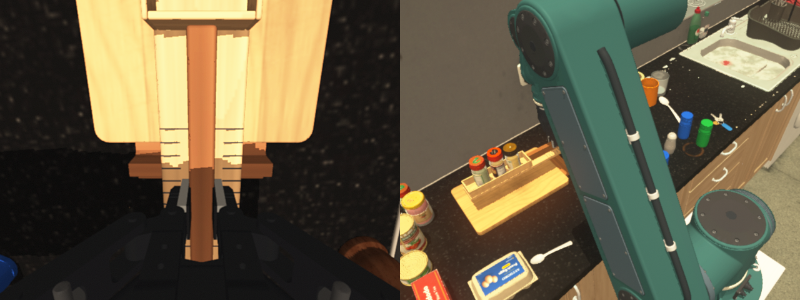

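The beam is held above the rail and board with the jars upright, and the rail is visible on both sides of the plank. I'll verify the rail's line from this frame.

Run:
```python
from h import *
w=dict(np.load('/tmp/w.npz'));W=pts(w)*1000;z=W[:,:,2]
m=(z>36)&(z<45)&(W[:,:,0]>530)&(W[:,:,0]<710)&(W[:,:,1]<80)&(W[:,:,1]>-20)
p=W[m][:,:2].astype(np.float32);print(len(p),cv2.minAreaRect(p))
h=cv2.cvtColor(w['frame'],cv2.COLOR_RGB2HSV)
k=(abs(z-21)<4)&(h[:,:,2]>80)&(W[:,:,0]>500)&(W[:,:,0]<740)&(W[:,:,1]>45)&(W[:,:,1]<120)
for x in (535,545,555,570,580,665,675,685,695,705,715):
    q=W[k&(abs(W[:,:,0]-x)<3)]; r=p[abs(p[:,0]-x)<3]
    print(x,len(q) and np.percentile(q[:,1],1).round(1), (r[:,1].min().round(1),r[:,1].max().round(1)) if len(r) else None)
```

```text
2379 ((620.1907958984375, 33.964942932128906), (14.586038589477539, 140.0547637939453), 84.62532806396484)
535 65.2 None
545 64.4 None
555 46.6 (np.float32(32.9), np.float32(47.5))
570 45.3 (np.float32(31.6), np.float32(46.1))
580 47.5 (np.float32(30.5), np.float32(45.0))
665 52.4 (np.float32(22.8), np.float32(37.2))
675 52.4 (np.float32(22.1), np.float32(36.2))
685 51.6 (np.float32(21.1), np.float32(35.3))
695 50.7 None
705 49.6 None
715 49.1 None
```

Emit:
{"method": "servo_tool", "body": {"rows": [0,0.03,-0.8,0,0,0,0.5,0,0,-0.9,0,0,0,0.5,0,0,-0.8,0,0,0,0.5,0,0,-0.5,0,0,0,0.5,0,0,0,0,0,0,0.5]}}

```text
t: 32.32
tool_pos: [0.6201, 0.0436, 0.0442]
ee_rot: [[0.092, 0.996, -0.002], [0.996, -0.092, 0.0], [-0.0, -0.002, -1.0]]
wrist_force: [-0.8, -0.1, -8.5]
gripper_width: 0.0135
gripper_force: 98.3
```

Emit:
{"method": "servo_tool", "body": {"rows": [0,0,-0.3,0,0,0,0.5,0,0,-0.15,0,0,0,0.5,0,0,0,0,0,0,0.5,0,0,0,0,0,0,0.5]}}

```text
t: 32.65
tool_pos: [0.6213, 0.0436, 0.0415]
ee_rot: [[0.092, 0.996, 0.0], [0.996, -0.092, 0.0], [0.0, 0.0, -1.0]]
wrist_force: [-0.0, 0.4, -8.1]
gripper_width: 0.0136
gripper_force: 98.4
```

Emit:
{"method": "servo_tool", "body": {"rows": [0,0,-0.1,0,0,0,0.5,0,0,0,0,0,0,0.5,0,0,0,0,0,0,0.5]}}

```text
t: 32.9
tool_pos: [0.6213, 0.0436, 0.0405]
ee_rot: [[0.092, 0.996, 0.0], [0.996, -0.092, -0.0], [-0.0, 0.0, -1.0]]
wrist_force: [0.1, -0.1, -7.6]
gripper_width: 0.0137
gripper_force: 98.5
```

Emit:
{"method": "servo_tool", "body": {"rows": [0,0,-0.07,0,0,0,0.5,0,0,0,0,0,0,0.5,0,0,0,0,0,0,0.5]}}

```text
t: 33.15
tool_pos: [0.6213, 0.0437, 0.0404]
ee_rot: [[0.092, 0.996, 0.001], [0.996, -0.092, 0.0], [0.0, 0.001, -1.0]]
wrist_force: [-3.6, 0.8, 6.1]
gripper_width: 0.0135
gripper_force: 100.2
```

Emit:
{"method": "servo_tool", "body": {"rows": [0,0,-0.05,0,0,0,0.5,0,0,0,0,0,0,0.5,0,0,0,0,0,0,0.5]}}

```text
t: 33.4
tool_pos: [0.6214, 0.0437, 0.0404]
ee_rot: [[0.091, 0.996, 0.001], [0.996, -0.091, 0.0], [0.0, 0.001, -1.0]]
wrist_force: [-7.0, 1.0, 12.3]
gripper_width: 0.0138
gripper_force: 101.3
```

Emit:
{"method": "servo_tool", "body": {"rows": [0,0,0.08,0,0,0,0.5,0,0,0,0,0,0,0.5,0,0,0,0,0,0,1.6,0,0,0,0,0,0,1.8,0,0,0,0,0,0,2.0], "squeeze": 20}}

```text
t: 33.82
tool_pos: [0.6215, 0.0434, 0.04]
ee_rot: [[0.092, 0.996, 0.001], [0.996, -0.092, -0.0], [-0.0, 0.001, -1.0]]
wrist_force: [-0.4, -0.2, 0.8]
gripper_width: 0.0196
gripper_force: 0.0
```

Emit:
{"method": "servo_tool", "body": {"rows": [0,0,0,0,0,0,2.2,0,0,0,0,0,0,2.4,0,0,0,0,0,0,2.4,0,0,0,0,0,0,2.4,0,0,0,0,0,0,2.4]}}

```text
t: 34.23
tool_pos: [0.6212, 0.0435, 0.04]
ee_rot: [[0.092, 0.996, 0.0], [0.996, -0.092, -0.0], [-0.0, 0.0, -1.0]]
wrist_force: [-0.7, -0.2, -0.2]
gripper_width: 0.0236
gripper_force: 0.0
```

```bash
sed -i 's/(z>60)&(z<140)/(z>65)\&(z<95)/' fin.py; python3 fin.py 11; python3 fin.py 12
```

```text
34.3833 [0.62114186 0.04355831 0.03999088] -5.256762273041156
rib slope,z 8065 [2.34004062e-03 8.05268413e+01]
rail side 61 ((631.4088745117188, 40.39024353027344), (33.39698028564453, 115.19791412353516), 68.4417724609375)
34.5333 [0.62113012 0.04357951 0.03996155] -5.2551542833401
rib slope,z 8000 [-5.58333976e-03  8.05200303e+01]
rail side 63 ((631.8580932617188, 40.155982971191406), (35.11259841918945, 114.2100830078125), 66.86589050292969)
```

The beam is level and free on the ridge. I'll withdraw straight up and check again.

Emit:
{"method": "servo_tool", "body": {"rows": [0,0,0.5,0,0,0,2.6,0,0,1,0,0,0,2.8,0,0,1.5,0,0,0,2.8,0,0,2,0,0,0,2.8,0,0,3,0,0,0,2.8]}}

```text
t: 34.95
tool_pos: [0.6202, 0.0436, 0.1202]
ee_rot: [[0.092, 0.996, -0.002], [0.996, -0.092, 0.0], [-0.0, -0.002, -1.0]]
wrist_force: [-0.3, -0.8, 0.4]
gripper_width: 0.028
gripper_force: 0.0
```

Emit:
{"method": "servo_tool", "body": {"rows": [0,0,4,0,0,0,2.8,0,0,4,0,0,0,2.8,0,0,3,0,0,0,2.8,0,0,0,0,0,0,2.8,0,0,0,0,0,0,2.8]}}

```text
t: 35.37
tool_pos: [0.6219, 0.0435, 0.2325]
ee_rot: [[0.092, 0.996, 0.004], [0.996, -0.092, -0.0], [0.0, 0.004, -1.0]]
wrist_force: [-0.1, 0.0, -0.6]
gripper_width: 0.0282
gripper_force: 0.0
```

Emit:
{"method": "servo_tool", "body": {"rows": [0,0,0,0,0,0,2.8,0,0,0,0,0,0,2.8,0,0,0,0,0,0,2.8,0,0,0,0,0,0,2.8,0,0,0,0,0,0,2.8]}}

```text
t: 35.78
tool_pos: [0.6209, 0.0436, 0.2294]
ee_rot: [[0.092, 0.996, -0.001], [0.996, -0.092, 0.0], [-0.0, -0.001, -1.0]]
wrist_force: [-0.2, 0.3, 1.1]
gripper_width: 0.0277
gripper_force: 0.0
```

```bash
python3 fin.py 13; python3 fin.py 14
python3 - <<'E'
from h import *
w=dict(np.load('/tmp/w.npz'));W=pts(w)*1000;z=W[:,:,2]
m=(z>36)&(z<45)&(W[:,:,0]>530)&(W[:,:,0]<710)&(W[:,:,1]<60)&(W[:,:,1]>5)
p=W[m][:,:2].astype(np.float32);print('rail',len(p),cv2.minAreaRect(p))
E
```

```text
35.9333 [0.62107954 0.04355495 0.22978238] -5.257504953295242
rib slope,z 1393 [-4.69115116e-03  8.05467997e+01]
rail side 187 ((617.6092529296875, 33.52522277832031), (57.846168518066406, 139.3614501953125), 66.73612213134766)
36.0833 [0.62112253 0.04356234 0.22991259] -5.256415495441448
rib slope,z 1382 [9.31644272e-04 8.05830906e+01]
rail side 201 ((617.622314453125, 33.576080322265625), (58.100433349609375, 136.33949279785156), 67.17072296142578)
rail 1054 ((620.3822021484375, 34.06103515625), (13.564286231994629, 139.2818603515625), 84.68104553222656)
```

View pics/f14.png

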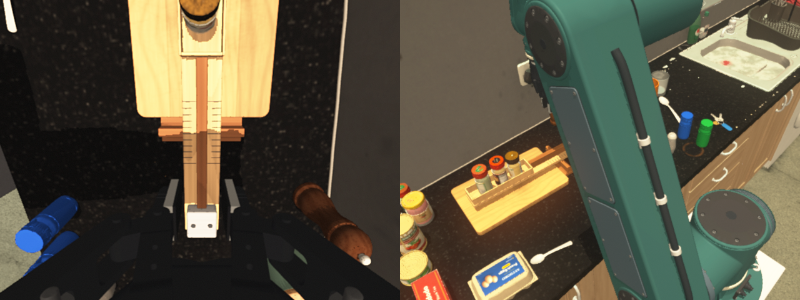

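The beam rests level on the ridge with all three jars upright, the rail is in place, and the gripper is clear. Handing in.

```bash
python3 -c "
from bench import env
print(env.close_job())"
```

```text
the job is handed in; nothing more can be done
None
```

The job is handed in (no verdict came back): all three jars stand upright in the tray, and the beam rests level on the rail's ridge at about beam x = -50 mm, with the rail within about 1.3 mm of the board's right-hand end and the gripper clear.

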